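# Tip apples from the saucepan into the cooker and shut the lid

### The job

Tip the three small apples out of the saucepan into the open cooker, then stand the saucepan upright again on its wooden board without dropping it. After that swing the cooker's lid down and press it until it is fully shut. Leave the sponge, the jar and the mug where they are.

Things in the scene. Friction and masses are not known exactly. Their poses are not given: they have to be found in the camera images.
- pan: loose saucepan, 0.19-0.29 kg, with the apples in it; 80 mm high, outer diameter 116 mm at foot, 136 mm at rim, wall 3, floor 5 mm. Origin: centre of underside; z up. Level black eight-sided handle, 22 mm across flats (one flat on top), along its -x (towards the robot), from x = -66 to -186 mm, axis 70 mm above the underside. Apples roll out when it is tipped over 100 degrees
- pan_grip (a point): point on the axis of the pan's handle, 105 mm from the pan's centre line, 70 mm above the underside: a good place to grip across the handle firmly, as the pan hangs off to one side; axes as the pan's
- apple0_center (a point): centre of a small whole apple, loose, 48 mm in diameter, 44 mm high, 40 g; starts in the saucepan; rolls easily
- apple1_center (a point): centre of another such apple
- apple2_center (a point): centre of the third such apple
- cooker: steel rectangular countertop cooker, open at the top, fixed to the counter, 210 mm (its x) by 250 mm (its y), 100 mm high, walls and floor 6 mm. Origin at the centre of its underside; its front with two knobs faces -x (the robot); the hinge of its lid lies on the rear (+x) rim
- cooker_lid (a joint): angle of the cooker's lid, rad: 0 fully shut (lying on the rim), about 1.6 upright, at most 1.9. The hinge is stiff: the lid stays at any angle where it is left (2 to 3 N at its free edge moves it), so it must be pushed all the way. Lid: steel plate 210 by 250 by 8 mm, 0.3 kg
- cooker_lid_hinge (a point): middle of the lid's hinge line: on the cooker's rear rim, 105 mm behind its centre, 100 mm above the counter, at the lid's underside. Axes turn with the lid: shut, x points to the rear, y along the hinge, z up; the plate extends 210 mm along -x, and from z = 0 to 8 mm
- cooker_lid_handle (a point): grip of the black knob on the lid's outer (upper) face, in the middle of its free edge: 180 mm from the hinge line, 35 mm off the outer face; with the lid open it points away from the robot. Axes as the hinge's
- board: wooden board under the saucepan, fixed, 220 mm (x) by 240 mm (y), 18 mm thick. Origin at the centre of its underside
- sponge: blue sponge lying on the counter, 65 by 105 by 30 mm; origin under its centre; leave alone
- jar: closed glass jar, 72 mm in diameter, 110 mm high; origin under its centre; leave alone
- mug: white mug, 80 mm in diameter, 95 mm high, handle at its +y; origin under its centre; leave alone

How it is judged:
By the outcome, as a careful person would: the job done as asked, in the order asked, and still so for the second after the job is handed in, with the robot touching nothing.
It also fails if it takes over 72 s, if anything falls off the work surface, if the arm or the gripper's body presses on something with over 40 N, if the wrist force passes 120 N, or if a joint passes its speed limit or range.

### The arm

A 6-joint arm with a two-finger parallel gripper is mounted at the origin on the work surface. World frame = base frame: x ahead of the robot, y to its left, z up, the work surface at z = 0. Lengths are in m, angles in degrees, forces in N, time in s.
With the tool pointing down it reaches from about 0.4 to 0.825 m from the base axis. Payload 7 kg.
Tool frame: the origin (TCP) lies at the very end of the fingers, on their centre line; the grasp point (between the pads) lies 19 mm behind it (r.hold_point_z is the distance from the TCP to the grasp point, in m); z points along the fingers, y is the direction in which the jaws open and shut (so a half turn about z gives the same grasp; the last joint's range is limited). The gripper opens to 88 mm and grips with 3 to 60 N. Pads are 19 mm wide; open, the fingers measure 130 mm over their backs; the gripper's body (78 mm by 193 mm) begins 47 mm behind the grasp point.
Start: joints at [88.814, 20.546, 0.682, 0, -70.136, -16.507], TCP at [0.205, 0.643, 0.227] pointing down, gripper open.
Joint ranges: [-176.03, 176.03], [-82.01, 121.73], [-58.28, 71.71], [-173.87, 95.51], [-174.79, -0.11], [-173.66, 173.66]. Speed limits (degrees/s): [136.94, 136.94, 172.46, 180, 180, 180].

### API

Orientations are given as [roll, pitch, yaw] about the fixed x, y, z axes, in that order (R = Rz(yaw) Ry(pitch) Rx(roll)).
In Python, from plant import r gives the robot as it stands. The module is installed in compiled form; this text tells all that it offers.
- The arm moves only by the shell command python3 -m inch 'ROWS' [FORCE]. ROWS is text: rows parted by semicolons, each of 7 numbers parted by spaces: the shift along the tool's x, y, z in m, then the turn, a rotation vector about the tool's x, y, z in rad, then the opening, from 0 (shut) to 1 (fully open). In form: tx ty tz ax ay az jaw; .... A call has 1 to 20 rows; each row shifts and turns the commanded pose from where the row before left it, along the tool's axes as they then stand; what a row does not reach is not made up. A row lasts 1/12 s, in which the tool goes at most 41.7 mm and 7.16 degrees, less where a joint would pass 70% of its speed; a pose out of reach is approached as far as the arm can. A call with a gripper value outside its range is refused whole. The fingers move at their own pace and stop on an object; FORCE is the grip in N (left out, the last holds). Time passes only in rows, so rows that do not move let the fingers close. It gives the time, the measured TCP pose, the force and the opening at its end, in the units of the state.
- r.get_state(): the state, without advancing time (a new reading comes with each control period).
- r.capture(name): name is "side" or "top"; returns the picture (384x512x3 uint8, red, green, blue); there is no depth.
- r.camera_params(name): a dict with "vfov" (degrees; the focal length in pixels is half the picture's height over the tangent of half this angle, whatever the lens; pixels are square), "cx", "cy" (the principal point, pixels), "R" (3x3) and "t" (3): a world point X has camera coordinates R X + t. Camera axes: x right, y down, z forward; pixel columns grow to the right and rows downward; lengths in m; the calibration is good to about 2 mm. A picture is of the moment at which its call begins. camera_params takes no time and is no camera call.
- r.close_job(): hands the job in, once; it reports no verdict.
Trained networks look in the newest picture that a camera, given by its name, has taken for a name from the list of things; names that differ only in an ending like _2 or _b are one class to them, and where a whole thing is asked for, a point or a joint stands for the part that bears it (a point fixed in the world has none). Each returns a list of dicts, best first, with "p" (0 to 1); they miss things now and then, are a little off and sometimes report something else, mostly with a low value. They report only what shows in the picture. A call takes as long as a camera call.
- r.recognise(target, camera): "xy" ([column, row] in pixels, amid what is visible of it).
The state is a dict: "time_s": time; "joints": joint angles; "qd": joint speeds; "joint_torque": joint torques, N m; "tcp_pos": TCP position; "eef_rot": TCP orientation; "contact_force": force on the tool from outside, world axes, zero at the start; "moment": the same for the moment, N m; "gripper_width": finger opening in m.
Only numpy, scipy, OpenCV 4.12 (cv2) and the standard library are available. Lean on these libraries where they do the work, as an engineer would, in place of code of your own. Each camera call takes 0.05 s, during which the arm holds its last target.

## Working session

There is one attempt and no reset: what is moved stays moved. The work goes in short steps, Python scripts to look and compute and a shell command to move; the robot and the scene stay as the last step left them, time stands still between calls to the robot, and variables do not carry over. Pictures are saved under pics/ and viewed, and the job is handed in when it is done.

```bash
mkdir -p pics; python3 - <<'E'
from plant import r
import cv2,json
s=r.get_state();print(s['time_s'],s['tcp_pos'],s['eef_rot'],s['gripper_width'],r.hold_point_z)
for n in("side","top"):
    im=r.capture(n);cv2.imwrite(f"pics/{n}0.png",im[:,:,::-1]);p=r.camera_params(n);print(n,p)
for n in("side","top"):
    for t in["pan","pan_grip","apple0_center","cooker","cooker_lid_handle","cooker_lid_hinge","board","sponge","jar","mug"]:
        print(n,t,[(d['xy'],round(d['p'],2)) for d in r.recognise(t,n)][:3])
E
```

```text
0.0 [0.20500249 0.64260229 0.22563264] [ 1.79906324e+02 -8.73731549e-03 -1.76971063e+01] 0.08770313413561463 0.0188
side {'vfov': 51.35775310272526, 'cx': 260.15715891834856, 'cy': 193.40193010090402, 'R': array([[-0.90222382, -0.43068622,  0.02239546],
       [-0.30618635,  0.60311495, -0.73654754],
       [ 0.30371384, -0.67138792, -0.67601491]]), 't': array([0.50057362, 0.26596897, 1.08194807])}
top {'vfov': 48.99246473921149, 'cx': 257.0492174620053, 'cy': 196.02989117167832, 'R': array([[-0.00185869, -0.99988712, -0.01490957],
       [-0.99042998,  0.00389828, -0.13796106],
       [ 0.13800361,  0.01451046, -0.99032543]]), 't': array([0.00185473, 0.56801736, 1.17048047])}
side pan [([227.1, 266.0], 0.59)]
side pan_grip [([226.9, 264.8], 0.61)]
side apple0_center [([209.0, 276.6], 0.56)]
side cooker [([283.3, 175.2], 0.76)]
side cooker_lid_handle [([261.9, 134.2], 0.71)]
side cooker_lid_hinge [([259.5, 133.9], 0.56)]
side board [([238.7, 290.9], 0.93)]
side sponge [([230.7, 201.9], 0.82), ([259.5, 133.1], 0.67)]
side jar [([178.2, 357.5], 0.65)]
side mug [([306.1, 137.1], 0.98), ([262.2, 133.0], 0.64)]
top pan [([170.2, 198.9], 0.57)]
top pan_grip [([168.5, 195.5], 0.72)]
top apple0_center [([164.4, 195.4], 0.76), ([419.2, 192.2], 0.48)]
top cooker [([326.0, 201.1], 0.9), ([164.3, 194.6], 0.19)]
top cooker_lid_handle [([323.8, 158.5], 0.84)]
top cooker_lid_hinge [([166.4, 198.1], 0.73), ([326.1, 160.4], 0.59), ([85.4, 206.8], 0.23)]
top board [([197.7, 207.7], 0.95)]
top sponge [([258.6, 160.7], 0.98)]
top jar [([86.0, 213.5], 0.96)]
top mug [([422.5, 191.6], 0.79)]
```

View pics/side0.png

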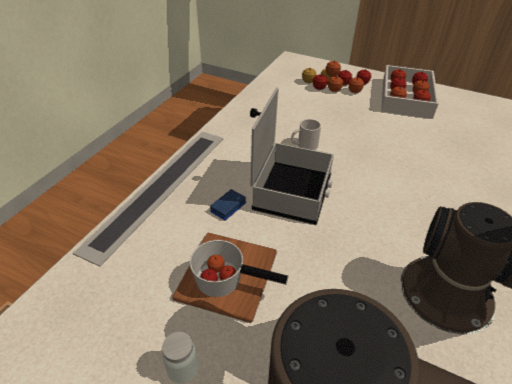

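View pics/top0.png

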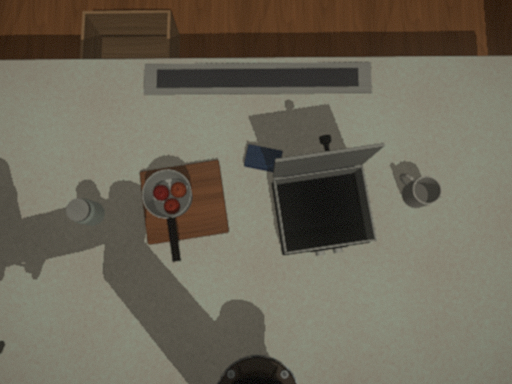

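The side view shows the pan (217,268) on its board, its handle tip at (286,279), and the open cooker (292,180). In the top view the pan is at (167,194), the handle tip at (177,260), the cooker mouth around (322,208) and the lid knob at (325,142). I'll zoom in for precise points.

```bash
python3 - <<'E'
import cv2
im=cv2.imread('pics/top0.png')
def crop(im,x0,y0,w,h,k,name):
    c=cv2.resize(im[y0:y0+h,x0:x0+w],None,fx=k,fy=k,interpolation=cv2.INTER_CUBIC)
    c=cv2.convertScaleAbs(c,alpha=1.5,beta=10)
    for i in range(0,w,10): cv2.line(c,(i*k,0),(i*k,8 if i%50 else 20),(0,255,0),1); 
    for i in range(0,h,10): cv2.line(c,(0,i*k),(8 if i%50 else 20,i*k),(0,255,0),1)
    cv2.imwrite(name,c)
crop(im,130,150,110,120,5,'pics/tpan.png')
crop(im,240,125,150,135,5,'pics/tcook.png')
s=cv2.imread('pics/side0.png')
crop(s,170,225,130,95,6,'pics/span.png')
crop(s,200,80,150,145,4,'pics/scook.png')
E
```

```text
(no output)
```

View pics/tpan.png

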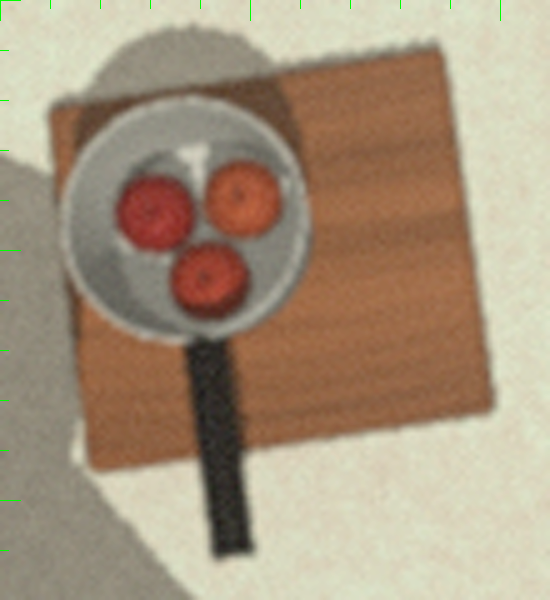

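View pics/tcook.png

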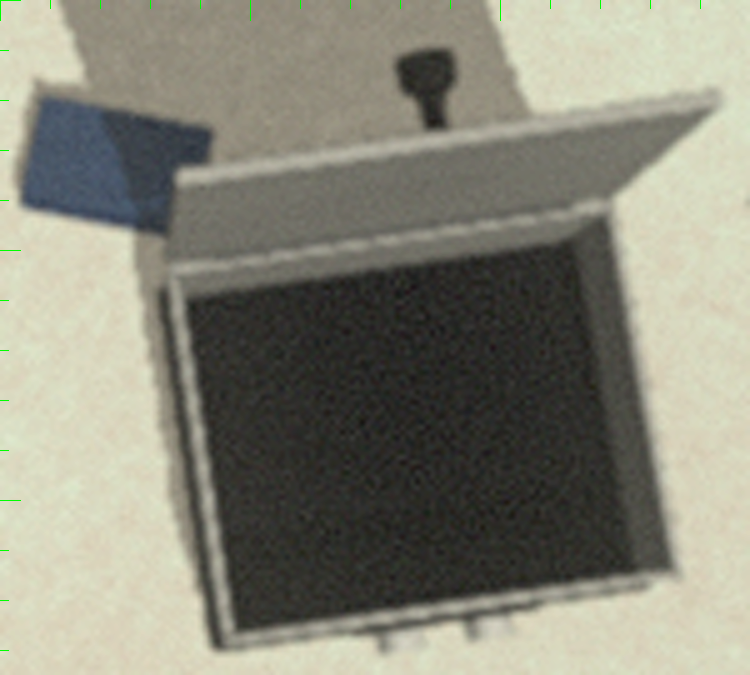

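View pics/span.png

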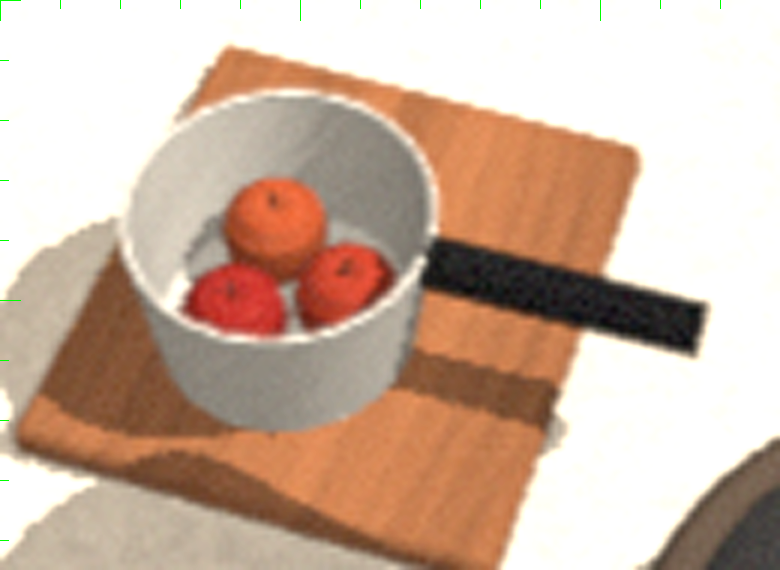

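View pics/scook.png

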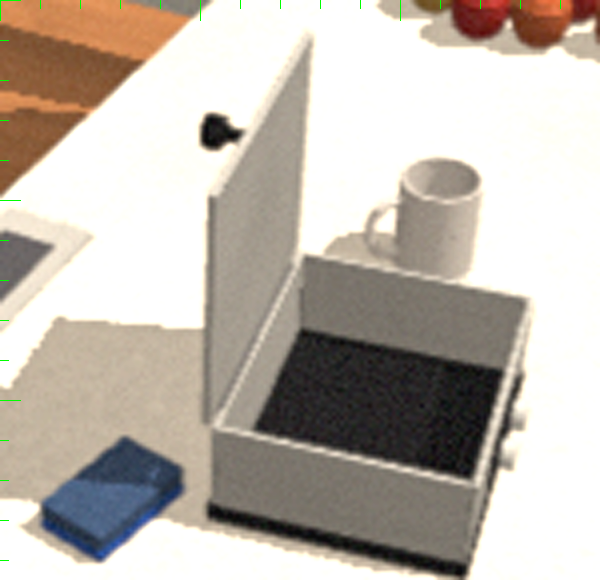

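```bash
cat > h.py <<'E'
import numpy as np
from scipy.spatial.transform import Rotation as Ro
from plant import r
def cam(n):
    p=r.camera_params(n);f=192/np.tan(np.radians(p['vfov']/2));return p,f
def proj(n,X):
    p,f=cam(n);c=(p['R']@np.atleast_2d(X).T).T+p['t'];return c[:,:2]/c[:,2:]*f+[p['cx'],p['cy']]
def onz(n,uv,z):
    p,f=cam(n);d=p['R'].T@np.array([(uv[0]-p['cx'])/f,(uv[1]-p['cy'])/f,1]);o=-p['R'].T@p['t'];return o+d*(z-o[2])/d[2]
def tri(uvs):
    A=[];b=[]
    for n,uv in uvs.items():
        p,f=cam(n);d=p['R'].T@np.array([(uv[0]-p['cx'])/f,(uv[1]-p['cy'])/f,1]);d/=np.linalg.norm(d);o=-p['R'].T@p['t']
        P=np.eye(3)-np.outer(d,d);A.append(P);b.append(P@o)
    return np.linalg.lstsq(np.vstack(A),np.hstack(b),rcond=None)[0]
E
python3 - <<'E'
from h import *
from scipy.optimize import least_squares
np.set_printoptions(precision=4,suppress=True)
print('rim c',tri({'top':(167.4,193.8),'side':(216.7,260.8)}),onz('top',(167.4,193.8),.098),onz('side',(216.7,260.8),.098))
print('tip',tri({'top':(176.8,260.4),'side':(286.7,279.7)}),onz('top',(176.8,260.4),.099),onz('side',(286.7,279.7),.088))
print('board',[onz('top',(130+a/5,150+b/5),.018) for a,b in[(52,105),(438,48),(493,410),(90,470)]])
# cooker fit
obs=[('top',[-105,125,100],(285,253)),('top',[-105,-125,100],(375.6,240)),('top',[105,125,100],(274.4,179)),('top',[105,-125,100],(361.6,166)),
('side',[105,-125,100],(276,144.5)),('side',[-105,-125,100],(332.5,154.5)),('side',[-105,125,100],(318.8,200.8)),('side',[105,125,100],(253.5,187))]
lid=[('top',125,(275.6,160.6)),('top',-125,(383.6,144.4)),('side',-125,(278,88.8)),('side',125,(252.5,128.8))]
def res(v,):
    c=np.array([v[0],v[1],0]);R=Ro.from_euler('z',v[2]).as_matrix();e=[]
    for n,P,uv in obs:e+=list(proj(n,c+R@(np.array(P)/1e3))[0]-uv)
    for n,y,uv in lid:
        P=np.array([.105-.21*np.cos(v[3]),y/1e3,.1+.21*np.sin(v[3])]);e+=list(proj(n,c+R@P)[0]-uv)
    return e
s=least_squares(res,[.57,-.16,.1,1.6]);print(s.x,np.degrees(s.x[2:]),np.array(s.fun).reshape(-1,2))
# jar, sponge, mug
print('jar',tri({'top':(78.5,211),'side':(178,344)}),'spongetop',onz('top',(262,157),.03))
print('mug',onz('top',(427,190),.095))
E
```

```text
rim c [0.5658 0.2457 0.0925] [0.567  0.2451 0.098 ] [0.5614 0.2489 0.098 ]
tip [0.3836 0.2162 0.0878] [0.3864 0.2147 0.099 ] [0.3808 0.2157 0.088 ]
board [array([0.6471, 0.3456, 0.018 ]), array([0.6804, 0.1172, 0.018 ]), array([0.4663, 0.083 , 0.018 ]), array([0.4324, 0.3157, 0.018 ])]
[ 0.5214 -0.1826  0.1421  1.5765] [ 8.139  90.3266] [[-0.4873  2.1685]
 [ 1.391   1.6311]
 [-1.5695 -0.4189]
 [ 1.3922 -0.5295]
 [-2.1581 -2.355 ]
 [ 0.5118 -0.5768]
 [-0.0655  1.1679]
 [-1.9545 -0.1951]
 [-0.7759  0.737 ]
 [ 1.1429  0.9766]
 [-1.4981 -1.3634]
 [-0.769   0.2146]]
jar [0.5192 0.4826 0.1096] spongetop [ 0.6848 -0.0144  0.03  ]
mug [ 0.575  -0.4641  0.095 ]
```

```bash
cat >> h.py <<'E'
np.set_printoptions(precision=4,suppress=True)
def cur():
    s=r.get_state();return np.array(s['tcp_pos']),Ro.from_euler('xyz',s['eef_rot'],degrees=True)
def to(P,rpy=None):
    p,R=cur();d=R.inv().apply(np.array(P)-p);print('shift tool',d,'len',np.linalg.norm(d))
    if rpy is not None: v=(R.inv()*Ro.from_euler('xyz',rpy,degrees=True)).as_rotvec();print('rotvec',v,'deg',np.degrees(np.linalg.norm(v)))
def st():
    s=r.get_state();print('t',s['time_s'],'tcp',s['tcp_pos'],s['eef_rot'],'q',s['joints'],'F',s['contact_force'],'w',s['gripper_width'])
PSI=9.63
def holdtcp(H,rpy,back=0):
    z=Ro.from_euler('xyz',rpy,degrees=True).apply([0,0,1]);return np.array(H)+z*(r.hold_point_z-back)
E
python3 - <<'E'
from h import *
to([.45,.33,.27],[135,0,PSI])
to([.45,.33,.27],[180,0,PSI])
print(holdtcp([.4645,.2294,.088],[135,0,PSI]),holdtcp([.4645,.2294,.088],[135,0,PSI],.12))
E
```

```text
shift tool [ 0.3284  0.2238 -0.0434] len 0.39977304769236366
rotvec [-0.7702  0.1872 -0.4519] deg 52.27785683246073
shift tool [ 0.3284  0.2238 -0.0434] len 0.39977304769236366
rotvec [-0.0001 -0.     -0.4769] deg 27.323998752176113
[0.4667 0.2163 0.0747] [0.4525 0.3    0.1596]
```

```bash
python3 -m inch '.0205 .014 -.0027 0 0 0 1;.0205 .014 -.0027 0 0 0 1;.0205 .014 -.0027 0 0 0 1;.0205 .014 -.0027 0 0 0 1;.0205 .014 -.0027 0 0 0 1;.0205 .014 -.0027 0 0 0 1;.0205 .014 -.0027 0 0 0 1;.0205 .014 -.0027 0 0 0 1;.0205 .014 -.0027 0 0 0 1;.0205 .014 -.0027 0 0 0 1;.0205 .014 -.0027 0 0 0 1;.0205 .014 -.0027 0 0 0 1;.0205 .014 -.0027 0 0 0 1;.0205 .014 -.0027 0 0 0 1;.0205 .014 -.0027 0 0 0 1;.0205 .014 -.0027 0 0 0 1' && python3 -m inch '0 0 0 0 0 -.06 1;0 0 0 0 0 -.06 1;0 0 0 0 0 -.06 1;0 0 0 0 0 -.06 1;0 0 0 0 0 -.06 1;0 0 0 0 0 -.06 1;0 0 0 0 0 -.06 1;0 0 0 0 0 -.057 1;0 0 0 -.08 0 0 1;0 0 0 -.08 0 0 1;0 0 0 -.08 0 0 1;0 0 0 -.08 0 0 1' && python3 -c "
from h import *
st()"
```

```text
time_s: 2.43
tcp_pos: [0.4501, 0.3289, 0.2701]
eef_rot: [-180.0, -0.0, -17.7]
contact_force: [0.8, 0.5, 0.2]
gripper_width: 0.0875
time_s: 3.43
tcp_pos: [0.4498, 0.33, 0.2707]
eef_rot: [161.5, -0.1, 9.6]
contact_force: [-0.2, -0.4, -1.1]
gripper_width: 0.0875
t 3.4333 tcp [0.4498 0.33   0.2707] [161.5098  -0.0983   9.6234] q [ 63.9098  14.6044  -8.8986  10.8584 -81.7819  32.6952] F [-0.2254 -0.3908 -1.0824] w 0.08749277820574473
```

```bash
python3 -m inch '0 0 0 -.077 0 0 1;0 0 0 -.077 0 0 1;0 0 0 -.077 0 0 1;0 0 0 -.077 0 0 1;0 0 0 -.077 0 0 1;0 0 0 -.077 0 0 1;0 0 0 0 0 0 1;0 0 0 0 0 0 1' && python3 -c "
from h import *
st()
to(holdtcp([.4645,.2294,.088],[135,0,PSI],.12),[135,0,PSI])"
```

```text
time_s: 4.1
tcp_pos: [0.4493, 0.3305, 0.2683]
eef_rot: [135.1, 0.1, 9.7]
contact_force: [0.1, -1.0, -0.4]
gripper_width: 0.0879
t 4.1 tcp [0.4493 0.3305 0.2683] [135.1132   0.0929   9.6918] q [ 70.193   26.8507  -6.5599  20.4352 -97.0692  24.5244] F [ 0.1179 -1.0137 -0.3832] w 0.08790242419546937
shift tool [-0.0018 -0.055   0.0987] len 0.11301309159858342
rotvec [-0.002   0.0004  0.0019] deg 0.15891687028028442
```

Move to the pre-grasp (120 mm back), opening jaws only partly (60 mm) to keep the lower finger well off the board.

```bash
python3 -m inch '0 -.0092 .0165 0 0 0 .7;0 -.0092 .0165 0 0 0 .7;0 -.0092 .0165 0 0 0 .7;-.0006 -.0092 .0165 0 0 0 .7;-.0006 -.0092 .0165 0 0 0 .7;-.0006 -.0092 .0165 0 0 0 .7;0 0 0 0 0 0 .7;0 0 0 0 0 0 .7' && python3 - <<'E'
from h import *
import cv2
st()
to(holdtcp([.4645,.2294,.088],[135,0,PSI]),[135,0,PSI])
for n in("side","top"): cv2.imwrite(f"pics/{n}1.png",r.capture(n)[:,:,::-1])
E
```

```text
time_s: 4.77
tcp_pos: [0.4532, 0.2992, 0.1614]
eef_rot: [135.3, -0.0, 9.6]
contact_force: [-0.3, 1.0, -0.1]
gripper_width: 0.0614
t 4.7667 tcp [0.4532 0.2992 0.1614] [135.2666  -0.0184   9.5985] q [ 68.8659  30.14   -16.443   21.204  -84.2441  20.6574] F [-0.3405  0.9585 -0.0845] w 0.0613639561937151
shift tool [-0.0005 -0.0014  0.1207] len 0.1207143373091248
rotvec [-0.0047  0.0002 -0.0006] deg 0.26906128352558767
```

View pics/side1.png

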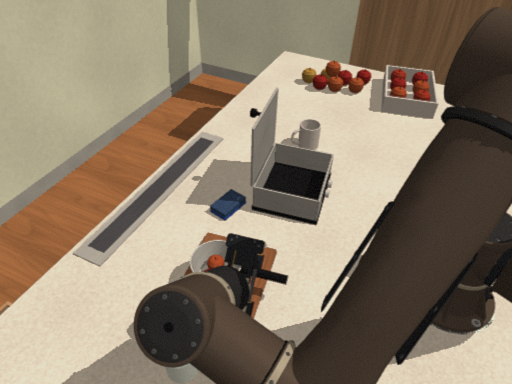

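View pics/top1.png

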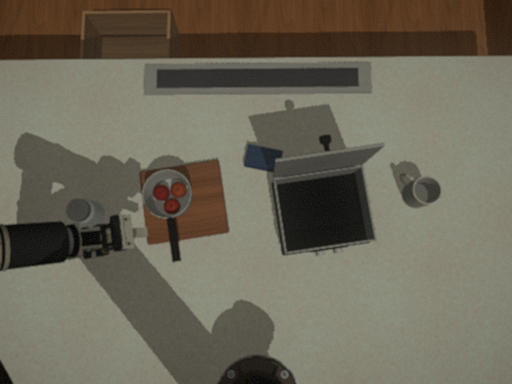

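The gripper (fingers at (140,232) in the top view) is lined up with the handle, and the wrist passes beside the jar. Next I move in to the grasp.

```bash
python3 -m inch '0 0 .015 0 0 0 .7;0 0 .015 0 0 0 .7;0 0 .015 0 0 0 .7;0 0 .015 0 0 0 .7;0 -.0007 .015 0 0 0 .7;0 -.0007 .015 0 0 0 .7;0 0 .015 0 0 0 .7;0 0 .0155 0 0 0 .7;0 0 0 0 0 0 .7;0 0 0 0 0 0 .7' && python3 - <<'E'
from h import *
import cv2
st()
to(holdtcp([.4645,.2294,.088],[135,0,PSI]),[135,0,PSI])
for n in("side","top"):
    im=r.capture(n)[:,:,::-1]; x,y=((170,210) if n=='side' else (100,150)); cv2.imwrite(f"pics/{n}2.png",cv2.resize(im[y:y+120,x:x+150],None,fx=5,fy=5))
E
```

```text
time_s: 5.7
tcp_pos: [0.4674, 0.2173, 0.0751]
eef_rot: [135.2, -0.1, 9.6]
contact_force: [0.4, 0.5, -0.2]
gripper_width: 0.0615
t 5.7 tcp [0.4674 0.2173 0.0751] [135.2457  -0.0542   9.6303] q [ 64.2908  31.972  -29.1337  25.7452 -69.8547  17.2668] F [ 0.367   0.5094 -0.1858] w 0.06150754002465109
shift tool [-0.0009  0.0003  0.0008] len 0.0012469285788249136
rotvec [-0.0043 -0.0007 -0.0007] deg 0.25162598589590673
```

View pics/side2.png

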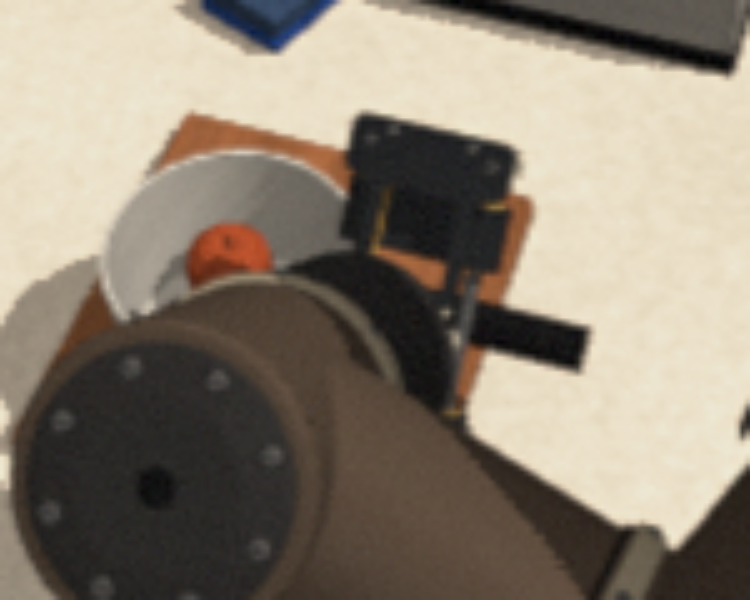

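View pics/top2.png

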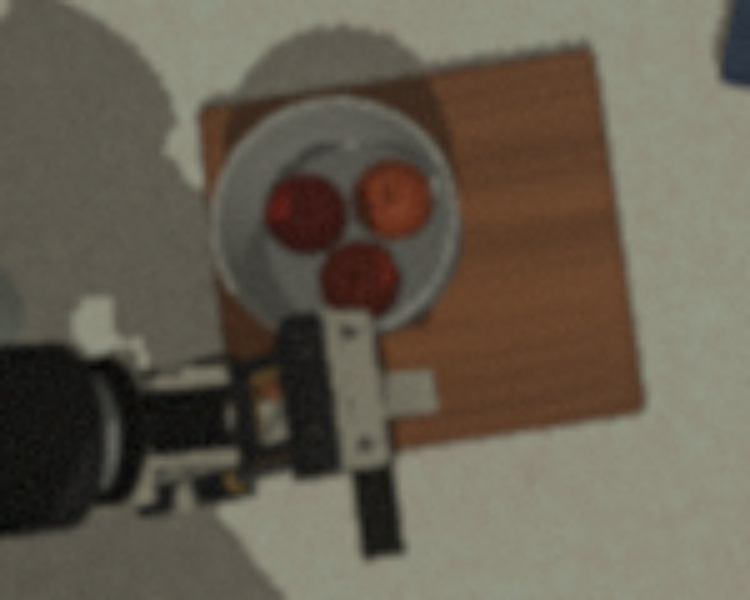

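Both pads straddle the handle (top crop: finger pad at (412,392) beyond it, bracket clear of the rim). Close at 60 N.

```bash
python3 -m inch '0 0 0 0 0 0 .15;0 0 0 0 0 0 .15;0 0 0 0 0 0 .15;0 0 0 0 0 0 .15;0 0 0 0 0 0 .1;0 0 0 0 0 0 0;0 0 0 0 0 0 0;0 0 0 0 0 0 0;0 0 0 0 0 0 0;0 0 0 0 0 0 0' 60 && python3 - <<'E'
from h import *
st();to([.4671,.2172,.08+.02])
E
```

```text
time_s: 6.63
tcp_pos: [0.4669, 0.2168, 0.0741]
eef_rot: [135.2, 0.0, 9.6]
contact_force: [-0.3, 0.2, -0.4]
gripper_width: 0.0214
t 6.6333 tcp [0.4669 0.2168 0.0741] [135.1934   0.0046   9.6381] q [ 64.312   32.0429 -29.2202  25.7347 -69.7782  17.238 ] F [-0.2606  0.1594 -0.4342] w 0.021372899820665637
shift tool [ 0.0003  0.018  -0.0187] len 0.02593431115195698
```

```bash
python3 -m inch '0 .004 -.004 0 0 0 0;0 .006 -.006 0 0 0 0;0 .007 -.007 0 0 0 0;0 .007 -.007 0 0 0 0;0 .005 -.005 0 0 0 0;0 0 0 0 0 0 0;0 0 0 0 0 0 0;0 0 0 0 0 0 0' && python3 - <<'E'
from h import *
import cv2
st()
for n in("side","top"):
    im=r.capture(n)[:,:,::-1]; x,y=((170,200) if n=='side' else (100,150)); cv2.imwrite(f"pics/{n}3.png",cv2.resize(im[y:y+120,x:x+150],None,fx=5,fy=5))
E
```

```text
time_s: 7.3
tcp_pos: [0.4668, 0.2165, 0.1151]
eef_rot: [135.2, 0.0, 9.6]
contact_force: [1.5, 0.7, -3.5]
gripper_width: 0.021
t 7.3 tcp [0.4668 0.2165 0.1151] [135.2106   0.0043   9.6271] q [ 64.3974  28.9408 -27.5665  24.9962 -74.0808  19.3348] F [ 1.5143  0.7389 -3.5497] w 0.021027063795165554
```

View pics/side3.png

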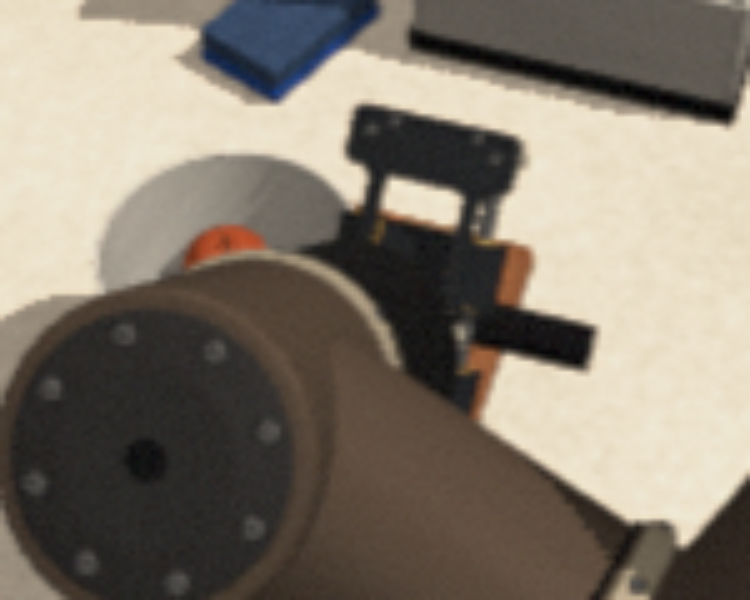

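View pics/top3.png

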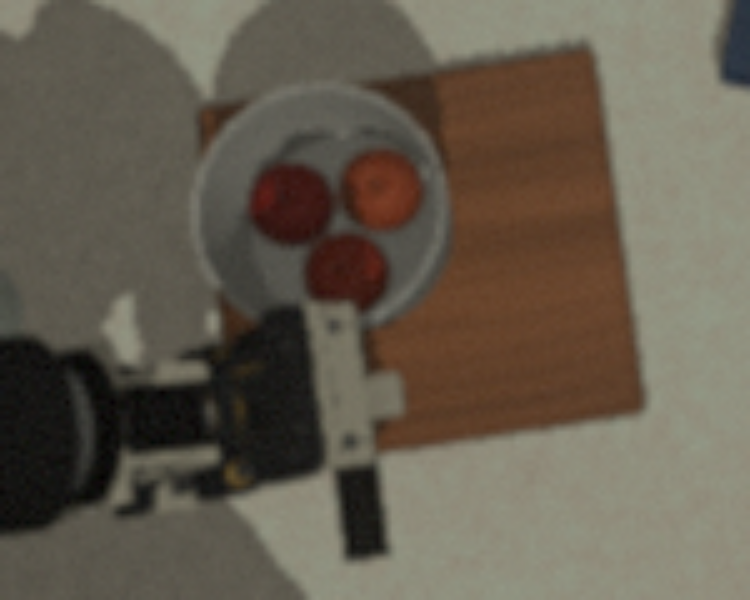

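Lift is clean (Fz −3.5 N, pan level, apples inside). Now compute the transit to over the cooker.

```bash
python3 - <<'E'
from h import *
rp=[135.2,0,9.63]
a=holdtcp([.4144,.2294,.235],rp);b=holdtcp([.4144,-.155,.235],rp)
to(a);p,R=cur();print('then',R.inv().apply(b-a),a,b)
E
```

```text
shift tool [-0.0496  0.0694 -0.0816] len 0.11803002709428345
then [-0.0643  0.2687  0.2672] [0.4166 0.2163 0.2217] [ 0.4166 -0.1681  0.2217]
```

```bash
python3 -m inch '-.002 .003 -.0034 0 0 0 0;-.004 .005 -.0062 0 0 0 0;-.006 .0084 -.01 0 0 0 0;-.006 .0084 -.01 0 0 0 0;-.006 .0084 -.01 0 0 0 0;-.006 .0084 -.01 0 0 0 0;-.006 .0084 -.01 0 0 0 0;-.006 .0084 -.01 0 0 0 0;-.004 .006 -.007 0 0 0 0;-.0036 .005 -.005 0 0 0 0;-.001 .004 .004 0 0 0 0;-.002 .008 .008 0 0 0 0' && python3 -m inch '-.0025 .0105 .0105 0 0 0 0;-.0025 .0105 .0105 0 0 0 0;-.0025 .0105 .0105 0 0 0 0;-.0025 .0105 .0105 0 0 0 0;-.0025 .0105 .0105 0 0 0 0;-.0025 .0105 .0105 0 0 0 0;-.0025 .0105 .0105 0 0 0 0;-.0025 .0105 .0105 0 0 0 0;-.0025 .0105 .0105 0 0 0 0;-.0025 .0105 .0105 0 0 0 0;-.0025 .0105 .0105 0 0 0 0;-.0025 .0105 .0105 0 0 0 0;0 0 0 0 0 0 0' && python3 - <<'E'
from h import *
st();rp=[135.2,0,9.63]
to(holdtcp([.4144,-.155,.235],rp),rp)
E
```

```text
time_s: 8.4
tcp_pos: [0.4167, 0.1997, 0.2218]
eef_rot: [135.2, -0.0, 9.7]
contact_force: [0.2, -0.6, -2.9]
gripper_width: 0.0214
time_s: 9.48
tcp_pos: [0.4157, 0.015, 0.2212]
eef_rot: [135.1, 0.1, 9.5]
contact_force: [-0.0, -1.7, -3.0]
gripper_width: 0.0211
t 9.4833 tcp [0.4157 0.015  0.2212] [135.1429   0.0726   9.5117] q [ 58.0371   6.9959 -44.6876  28.6267 -76.8119  25.0093] F [-0.0334 -1.7364 -3.013 ] w 0.02107440643309398
shift tool [-0.0293  0.1284  0.1272] len 0.1830931480721951
rotvec [ 0.001   0.0024 -0.0006] deg 0.15006107504273555
```

```bash
python3 -m inch '-.0025 .0105 .0105 .03 0 0 0;-.0025 .0105 .0105 .03 0 0 0;-.0025 .0107 .01 .03 0 0 0;-.0025 .011 .0097 .03 0 0 0;-.0025 .0113 .0093 .03 0 0 0;-.0025 .0116 .009 .03 0 0 0;-.002 .0118 .0087 .03 0 0 0;0 0 0 0 0 0 0' && python3 - <<'E'
from h import *
st();rp=[147.2,0,9.63]
to(holdtcp([.4144,-.155,.235],rp),rp)
E
```

```text
time_s: 10.15
tcp_pos: [0.4161, -0.0885, 0.2187]
eef_rot: [147.3, -0.0, 9.5]
contact_force: [-1.1, -1.8, -2.7]
gripper_width: 0.0212
t 10.15 tcp [ 0.4161 -0.0885  0.2187] [147.3279  -0.0047   9.4885] q [ 41.0039  -2.9971 -48.4273  30.1701 -66.3163  40.7851] F [-1.06   -1.7852 -2.7375] w 0.021213637209586515
shift tool [-0.0126  0.0638  0.0403] len 0.07650180549806737
rotvec [-0.0022  0.0013 -0.0021] deg 0.19083442414520824
```

```bash
python3 -m inch '-.002 .0108 .0065 .04 0 0 0;-.002 .011 .006 .04 0 0 0;-.002 .0112 .0055 .04 0 0 0;-.002 .0112 .005 .04 0 0 0;-.002 .0112 .0045 .04 0 0 0;-.002 .0112 .004 .04 0 0 0;0 0 0 0 0 0 0;0 0 0 0 0 0 0' && python3 - <<'E'
from h import *
import cv2
st();rp=[161,0,9.63]
to(holdtcp([.4144,-.155,.225],rp),rp)
for n in("side","top"):
    im=r.capture(n)[:,:,::-1]; cv2.imwrite(f"pics/{n}4.png",im)
E
```

```text
time_s: 10.82
tcp_pos: [0.4172, -0.1618, 0.221]
eef_rot: [160.9, 0.0, 9.5]
contact_force: [-0.4, -0.4, -2.5]
gripper_width: 0.021
t 10.8167 tcp [ 0.4172 -0.1618  0.221 ] [160.9392   0.0176   9.4642] q [ 20.7271  -5.4829 -42.1312  21.9004 -59.1513  66.4545] F [-0.4071 -0.3817 -2.5132] w 0.02101193422632151
shift tool [-0.0016 -0.0055  0.0127] len 0.013924136418852161
rotvec [ 0.0011  0.0012 -0.0026] deg 0.1774688551800375
```

View pics/side4.png

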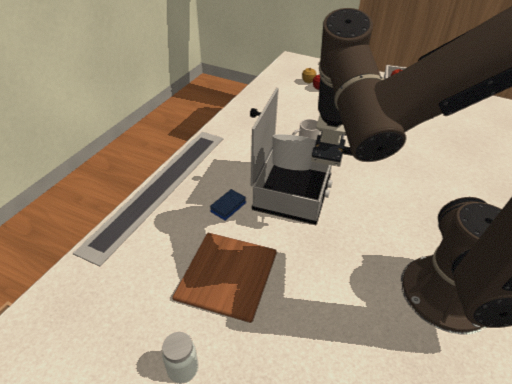

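View pics/top4.png

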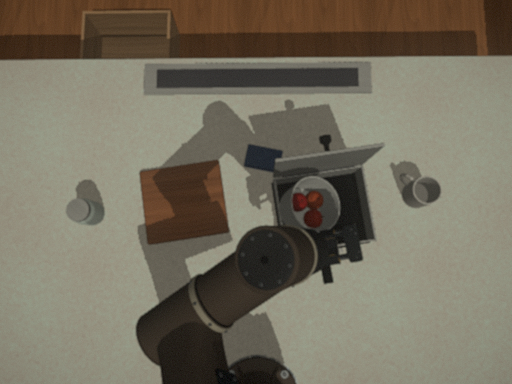

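The top view shows the pan mouth (312,203) over the cooker, clear of the lid, all three apples still in, and the side view agrees. Start pouring.

```bash
python3 -m inch '0 -.002 .004 .07 0 0 0;0 -.0013 .004 .07 0 0 0;0 -.0013 .004 .07 0 0 0;0 -.0013 .004 .07 0 0 0;0 -.0013 0 .07 0 0 0;0 -.0013 0 .07 0 0 0;0 -.0013 0 .07 0 0 0;0 -.0013 0 .07 0 0 0;0 -.0013 0 .07 0 0 0;0 -.0013 0 .07 0 0 0' && python3 - <<'E'
from h import *
st();p,R=cur();print('hold',p-R.apply([0,0,.0188]))
E
```

```text
time_s: 11.75
tcp_pos: [0.4163, -0.1504, 0.2049]
eef_rot: [-158.8, 0.0, 9.8]
contact_force: [-0.8, -0.3, -3.6]
gripper_width: 0.021
t 11.75 tcp [ 0.4163 -0.1504  0.2049] [-158.7647    0.0471    9.7514] q [-12.8684   8.4326 -13.8447 -20.0436 -77.0685 118.7502] F [-0.8112 -0.2783 -3.6353] w 0.020980565574740533
hold [ 0.4175 -0.1571  0.2225]
```

```bash
python3 -m inch '0 -.0011 0 .06 0 0 0;0 -.0011 0 .06 0 0 0;0 -.0011 0 .06 0 0 0;0 -.0011 0 .06 0 0 0;0 -.0011 0 .06 0 0 0;0 -.0011 0 .06 0 0 0' && python3 - <<'E'
from h import *
import cv2
st();p,R=cur();print('hold',p-R.apply([0,0,.0188]))
for n in("side","top"):
    im=r.capture(n)[:,:,::-1]; cv2.imwrite(f"pics/{n}5.png",im)
E
```

```text
time_s: 12.25
tcp_pos: [0.4152, -0.1451, 0.2077]
eef_rot: [-138.2, 0.1, 9.7]
contact_force: [-0.8, -0.2, -3.6]
gripper_width: 0.0208
t 12.25 tcp [ 0.4152 -0.1451  0.2077] [-138.184     0.1321    9.7329] q [-25.2183  19.085   -3.9446 -33.1292 -93.5118 130.8313] F [-0.7615 -0.178  -3.6053] w 0.020813101550696735
hold [ 0.4173 -0.1575  0.2218]
```

View pics/side5.png

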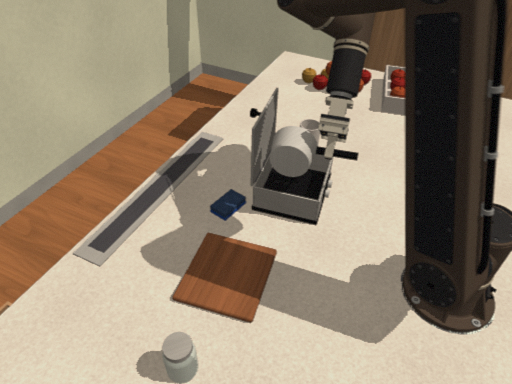

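View pics/top5.png

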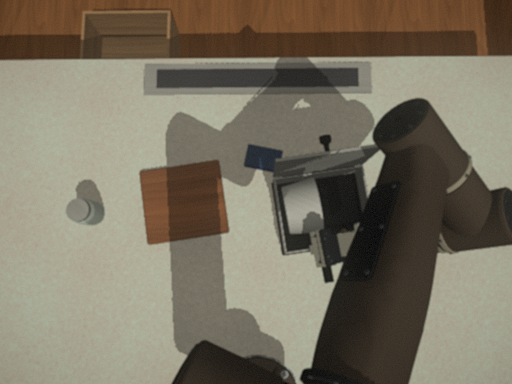

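Pan is at 87°, over the cooker (side view (291,152)), mouth facing the cooker's interior. Continue past 110°.

```bash
python3 -m inch '0 -.0011 0 .06 0 0 0;0 -.0011 0 .06 0 0 0;0 -.0011 0 .06 0 0 0;0 -.0011 0 .06 0 0 0;0 -.0011 0 .06 0 0 0;0 -.0011 0 .06 0 0 0;0 -.0011 0 .06 0 0 0;0 -.0011 0 .06 0 0 0;0 0 0 0 0 0 0;0 0 0 0 0 0 0;0 0 0 0 0 0 0;0 0 0 0 0 0 0' && python3 - <<'E'
from h import *
import cv2
st();p,R=cur();print('hold',p-R.apply([0,0,.0188]))
for n in("side","top"):
    im=r.capture(n)[:,:,::-1]; x,y=((220,70) if n=='side' else (250,120)); cv2.imwrite(f"pics/{n}6.png",cv2.resize(im[y:y+150,x:x+180],None,fx=4,fy=4))
E
```

```text
time_s: 13.35
tcp_pos: [0.4146, -0.1399, 0.2158]
eef_rot: [-111.0, -0.0, 9.7]
contact_force: [0.7, 0.2, -2.0]
gripper_width: 0.0212
t 13.35 tcp [ 0.4146 -0.1399  0.2158] [-110.9963   -0.0446    9.7197] q [ -34.6352   33.5023    4.0493  -46.5376 -113.0774  137.4405] F [ 0.746   0.2067 -2.0426] w 0.02119078645684313
hold [ 0.4175 -0.1572  0.2226]
```

View pics/side6.png

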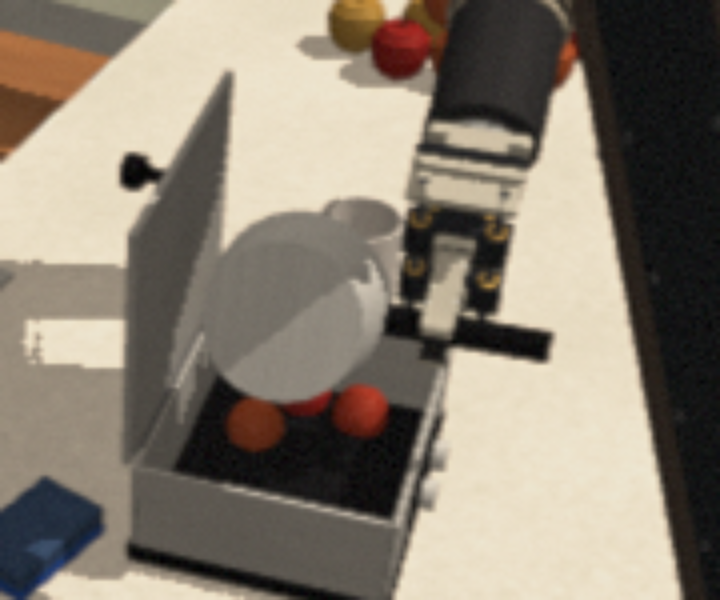

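View pics/top6.png

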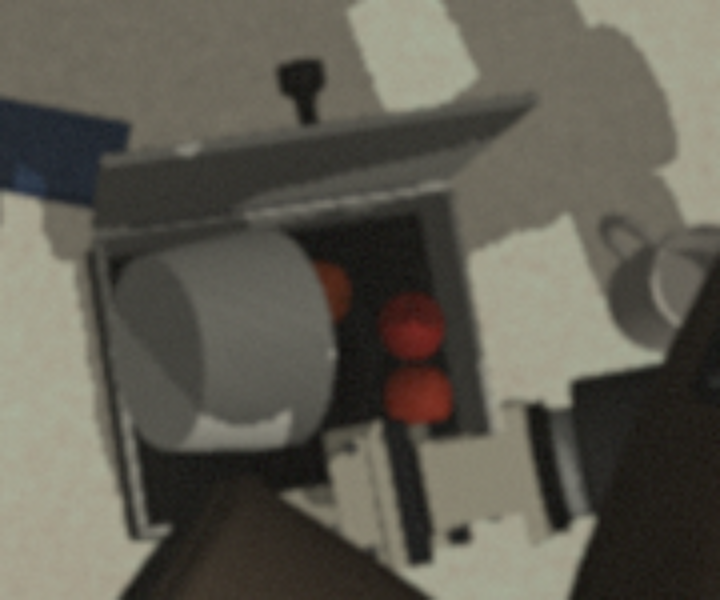

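All three apples lie in the cooker (top crop (333,290), (411,325), (418,395); the side view also shows three) and the pan is empty. Roll the pan back.

```bash
python3 -m inch '0 .004 0 -.04 0 0 0;0 .005 0 -.08 0 0 0;0 .004 0 -.09 0 0 0;0 .0017 0 -.09 0 0 0;0 .0017 0 -.09 0 0 0;0 .0017 0 -.09 0 0 0;0 .0017 0 -.09 0 0 0;0 .0017 0 -.09 0 0 0;0 .0017 0 -.09 0 0 0;0 .0017 0 -.09 0 0 0;0 .0017 0 -.09 0 0 0;0 .0017 0 -.09 0 0 0;0 .0017 0 -.09 0 0 0;0 .0017 0 -.09 0 0 0;0 .0017 0 -.09 0 0 0;0 .0017 0 -.09 0 0 0;0 .0017 0 -.09 0 0 0;0 0 0 -.06 0 0 0;0 0 0 0 0 0 0' && python3 - <<'E'
from h import *
st();rp=[161,0,9.63]
p,R=cur();print('hold',p-R.apply([0,0,.0188]))
to(holdtcp([.4144,-.155,.238],rp),rp)
E
```

```text
time_s: 15.03
tcp_pos: [0.4172, -0.1649, 0.1943]
eef_rot: [161.3, 0.0, 9.8]
contact_force: [-0.7, 0.9, -2.9]
gripper_width: 0.021
t 15.0333 tcp [ 0.4172 -0.1649  0.1943] [161.348    0.0009   9.8335] q [ 19.7369  -3.9746 -44.7119  22.6821 -54.7863  66.0096] F [-0.6691  0.9081 -2.9169] w 0.020956172323628234
hold [ 0.4162 -0.1589  0.2121]
shift tool [-0.0011  0.0044 -0.0259] len 0.026298610731815063
rotvec [-0.0061 -0.0011  0.0034] deg 0.4030885475629975
```

```bash
python3 -m inch '0 .002 -.008 0 0 0 0;0 .002 -.012 0 0 0 0;0 0 -.006 0 0 0 0;.002 -.0112 -.004 -.04 0 0 0;.002 -.0112 -.0045 -.04 0 0 0;.002 -.0112 -.005 -.04 0 0 0;.002 -.0112 -.0055 -.04 0 0 0;.002 -.011 -.006 -.04 0 0 0;.002 -.0108 -.0065 -.04 0 0 0;.002 -.0118 -.0087 -.03 0 0 0;.0025 -.0116 -.009 -.03 0 0 0;.0025 -.0113 -.0093 -.03 0 0 0;.0025 -.011 -.0097 -.03 0 0 0;.0025 -.0107 -.01 -.03 0 0 0;.0025 -.0105 -.0105 -.03 0 0 0;.0025 -.0105 -.0105 -.03 0 0 0;0 0 0 0 0 0 0' && python3 - <<'E'
from h import *
import cv2
st();rp=[135.2,0,9.63]
to(holdtcp([.4144,.2294,.235],rp),rp)
for n in("side","top"):
    im=r.capture(n)[:,:,::-1]; x,y=((200,70) if n=='side' else (190,120)); cv2.imwrite(f"pics/{n}7.png",cv2.resize(im[y:y+150,x:x+180],None,fx=4,fy=4))
E
```

```text
time_s: 16.45
tcp_pos: [0.4181, 0.021, 0.2285]
eef_rot: [135.8, 0.0, 9.7]
contact_force: [-0.1, -0.3, -1.5]
gripper_width: 0.0214
t 16.45 tcp [0.4181 0.021  0.2285] [135.8221   0.0019   9.6913] q [ 58.0906   6.5251 -43.499   28.2764 -77.598   25.8982] F [-0.0821 -0.3131 -1.5008] w 0.021411493415356506
shift tool [ 0.0314 -0.143  -0.1295] len 0.19546504105181828
rotvec [-0.0109 -0.0007  0.0008] deg 0.625110841130617
```

View pics/side7.png

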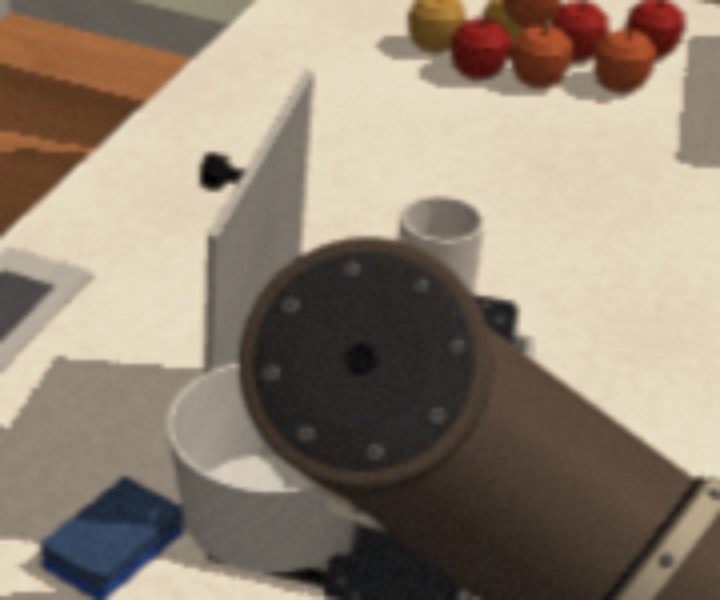

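View pics/top7.png

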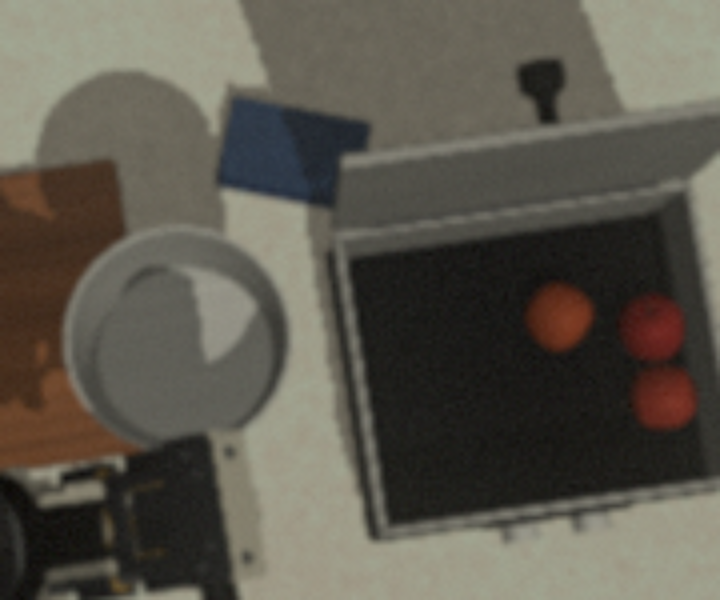

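Pan empty and level; three apples in the cooker at top-crop (560,315), (653,327), (664,397). Return to the board.

```bash
python3 -m inch '.0024 -.011 -.01 -.011 0 0 0;.0024 -.011 -.01 0 0 0 0;.0024 -.011 -.01 0 0 0 0;.0024 -.011 -.01 0 0 0 0;.0024 -.011 -.01 0 0 0 0;.0024 -.011 -.01 0 0 0 0;.0024 -.011 -.01 0 0 0 0;.0024 -.011 -.01 0 0 0 0;.0024 -.011 -.01 0 0 0 0;.0024 -.011 -.01 0 0 0 0;.0024 -.011 -.01 0 0 0 0;.0024 -.011 -.01 0 0 0 0;.0024 -.011 -.01 0 0 0 0;0 0 0 0 0 0 0' && python3 - <<'E'
from h import *
st();rp=[135.2,0,9.63]
to([.4669,.2168,.1],rp)
E
```

```text
time_s: 17.72
tcp_pos: [0.4158, 0.217, 0.2193]
eef_rot: [135.2, -0.0, 9.8]
contact_force: [0.7, 0.3, -1.5]
gripper_width: 0.021
t 17.7167 tcp [0.4158 0.217  0.2193] [135.1626  -0.0296   9.7549] q [ 69.5169  19.6006 -25.1903  20.8675 -86.1352  20.9676] F [ 0.7093  0.3306 -1.4576] w 0.021019594940395944
shift tool [ 0.0503 -0.0779  0.0909] len 0.12982424529530245
rotvec [ 0.0007 -0.0019  0.0012] deg 0.13366689213652766
```

```bash
python3 -m inch '.005 -.0078 .0091 0 0 0 0;.005 -.0078 .0091 0 0 0 0;.005 -.0078 .0091 0 0 0 0;.005 -.0078 .0091 0 0 0 0;.005 -.0078 .0091 0 0 0 0;.005 -.0078 .0091 0 0 0 0;.005 -.0078 .0091 0 0 0 0;.005 -.0078 .0091 0 0 0 0;.005 -.0078 .0091 0 0 0 0;.005 -.0078 .0091 0 0 0 0;0 0 0 0 0 0 0;0 0 0 0 0 0 0' && python3 - <<'E'
from h import *
import cv2
st();to([.4669,.2168,.0741],[135.2,0,9.63])
for n in("side","top"):
    im=r.capture(n)[:,:,::-1]; x,y=((170,200) if n=='side' else (100,150)); cv2.imwrite(f"pics/{n}8.png",cv2.resize(im[y:y+120,x:x+150],None,fx=5,fy=5))
E
```

```text
time_s: 18.72
tcp_pos: [0.4662, 0.2125, 0.0998]
eef_rot: [135.0, 0.1, 9.6]
contact_force: [-0.7, -0.1, -2.2]
gripper_width: 0.0211
t 18.7167 tcp [0.4662 0.2125 0.0998] [135.0469   0.0557   9.6041] q [ 64.251   29.9268 -28.6593  25.3686 -72.3381  18.5041] F [-0.6897 -0.1132 -2.1511] w 0.021106133786322416
shift tool [ 0.0014 -0.0211  0.0153] len 0.026106143518653598
rotvec [0.0027 0.001  0.0004] deg 0.16493413557046024
```

View pics/side8.png

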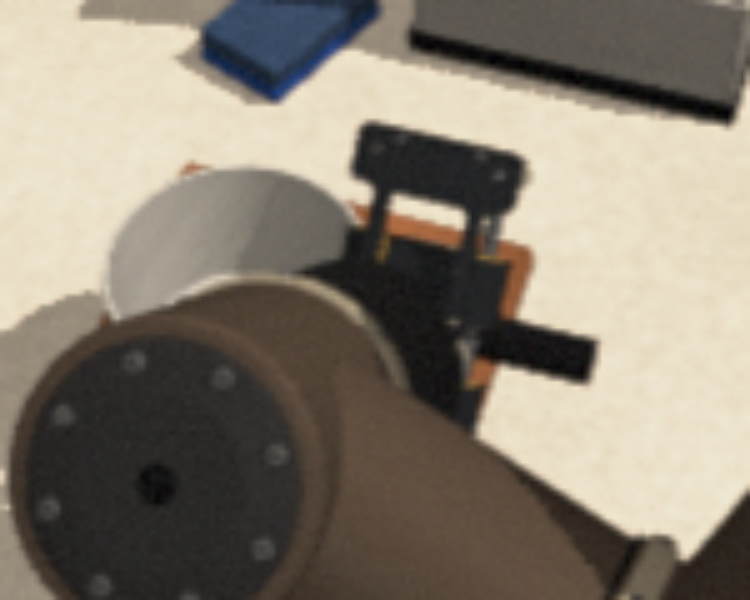

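View pics/top8.png

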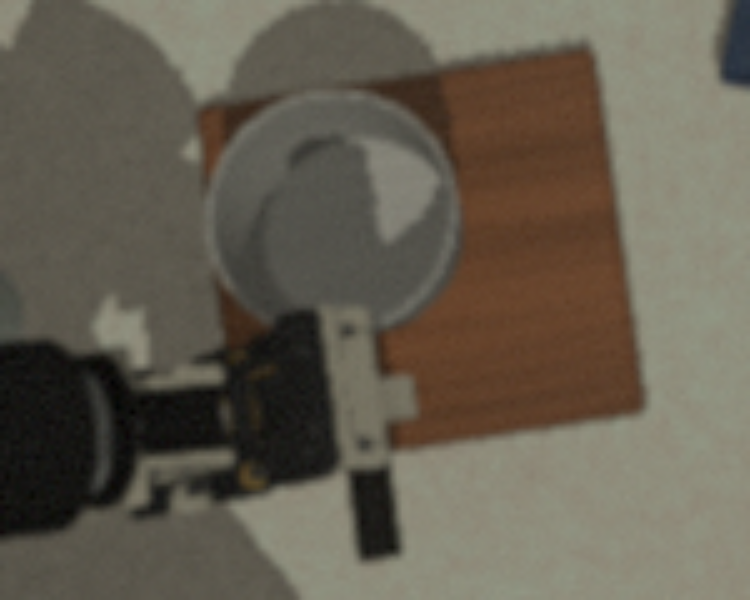

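```bash
python3 -m inch '0 -.0035 .0035 0 0 0 0;0 -.0035 .0035 0 0 0 0;0 -.003 .003 0 0 0 0;0 -.0025 .0025 0 0 0 0;0 -.002 .002 0 0 0 0;0 -.0015 .0015 0 0 0 0;0 0 0 0 0 0 0;0 0 0 0 0 0 0'; python3 -m inch '0 -.0007 .0007 0 0 0 0;0 -.0007 .0007 0 0 0 0;0 0 0 0 0 0 0'; python3 -c "
from h import *
st()"
```

```text
time_s: 19.48
tcp_pos: [0.4662, 0.213, 0.0777]
eef_rot: [135.1, 0.0, 9.6]
contact_force: [0.4, 0.5, -2.4]
gripper_width: 0.0211
time_s: 19.73
tcp_pos: [0.4662, 0.2131, 0.0758]
eef_rot: [135.1, -0.0, 9.6]
contact_force: [0.1, -0.4, -1.8]
gripper_width: 0.0209
t 19.7333 tcp [0.4662 0.2131 0.0758] [135.1413  -0.0025   9.6383] q [ 64.2282  31.7211 -29.6351  25.8315 -69.725   17.2212] F [ 0.0902 -0.3519 -1.8167] w 0.020912012995711538
```

```bash
python3 -m inch '0 -.0007 .0007 0 0 0 0;0 -.0004 .0004 0 0 0 0;0 0 0 0 0 0 0;0 0 0 0 0 0 0'; python3 -m inch '0 -.0004 .0004 0 0 0 0;0 0 0 0 0 0 0;0 0 0 0 0 0 0'
```

```text
time_s: 20.07
tcp_pos: [0.4661, 0.2129, 0.0744]
eef_rot: [135.1, 0.0, 9.6]
contact_force: [-0.2, -1.0, -1.1]
gripper_width: 0.021
time_s: 20.32
tcp_pos: [0.4662, 0.2129, 0.0741]
eef_rot: [135.1, -0.0, 9.6]
contact_force: [-1.9, -0.4, 3.1]
gripper_width: 0.0217
```

Fz has swung from −1.1 to +3.1 N, so the pan stands on the board. Release and retreat along the tool axis.

```bash
python3 -m inch '0 0 0 0 0 0 .32;0 0 0 0 0 0 .4;0 0 0 0 0 0 .5;0 0 0 0 0 0 .6;0 0 0 0 0 0 .7;0 0 0 0 0 0 .7;0 0 0 0 0 0 .7;0 0 -.004 0 0 0 .7;0 0 -.008 0 0 0 .7;0 0 -.014 0 0 0 .7;0 0 -.018 0 0 0 .7;0 0 -.018 0 0 0 .7;0 0 -.018 0 0 0 .7;0 0 -.018 0 0 0 .7;0 0 -.018 0 0 0 .7;0 0 -.018 0 0 0 .7' && python3 - <<'E'
from h import *
import cv2
st()
for n in("side","top"):
    im=r.capture(n)[:,:,::-1]; x,y=((170,200) if n=='side' else (100,150)); cv2.imwrite(f"pics/{n}9.png",cv2.resize(im[y:y+120,x:x+150],None,fx=5,fy=5))
E
```

```text
time_s: 21.65
tcp_pos: [0.45, 0.3074, 0.1699]
eef_rot: [135.2, -0.0, 9.7]
contact_force: [-0.6, 0.2, -0.5]
gripper_width: 0.0617
t 21.65 tcp [0.45   0.3074 0.1699] [135.1759  -0.007    9.6561] q [ 69.4373  30.0712 -15.2111  20.8476 -85.674   20.7969] F [-0.5842  0.1749 -0.5489] w 0.061679223717562535
```

View pics/side9.png

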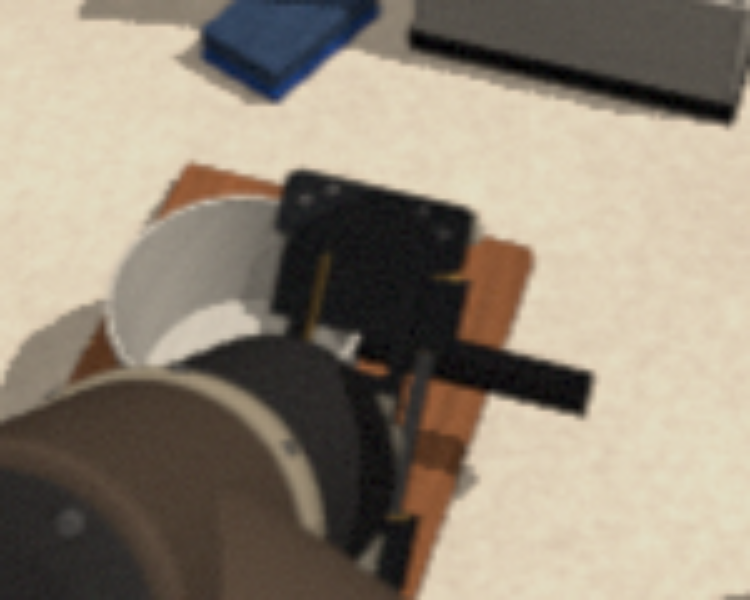

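View pics/top9.png

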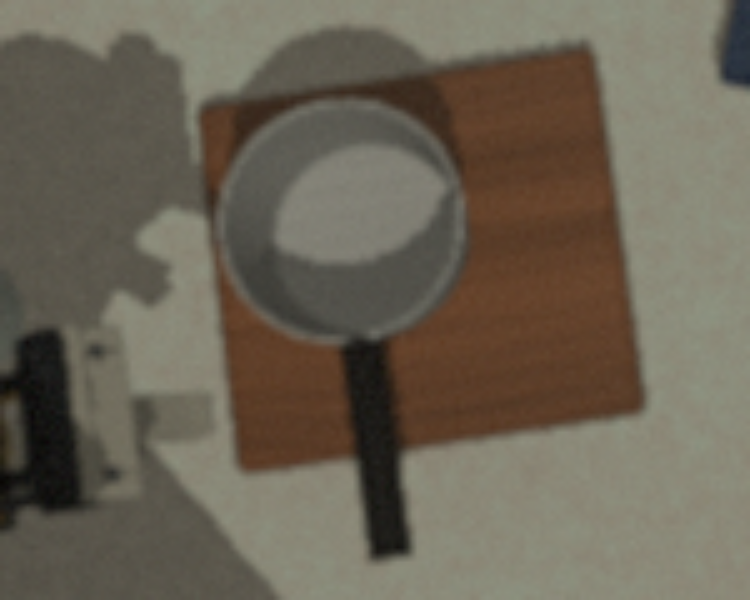

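The pan stands upright on its board, unchanged in position (rim centre in top crop (342,220)). Next comes the lid. I'll raise the arm, point the tool down and turn the jaw axis along cooker x, with the fingers closed.

```bash
python3 -m inch '0 .006 -.01 0 0 0 .5;0 .01 -.014 0 0 0 .3;0 .01 -.014 0 0 0 0;0 .01 -.014 0 0 0 0;0 .01 -.014 0 0 0 0;0 .01 -.014 0 0 0 0;0 .006 -.006 0 0 0 0;0 0 0 .09 0 0 0;0 0 0 .1 0 0 0;0 0 0 .1 0 0 0;0 0 0 .1 0 0 0;0 0 0 .1 0 0 0;0 0 0 .1 0 0 0;0 0 0 .1 0 0 0;0 0 0 .095 0 0 0' 20 && python3 -m inch '0 0 0 0 0 .1 0;0 0 0 0 0 .1 0;0 0 0 0 0 .1 0;0 0 0 0 0 .1 0;0 0 0 0 0 .1 0;0 0 0 0 0 .1 0;0 0 0 0 0 .1 0;0 0 0 0 0 .1 0;0 0 0 0 0 .1 0;0 0 0 0 0 .1 0;0 0 0 0 0 .1 0;0 0 0 0 0 .1 0;0 0 0 0 0 .1 0;0 0 0 0 0 .1 0;0 0 0 0 0 .1 0;0 0 0 0 0 .1 0;0 0 0 0 0 0 0' && python3 - <<'E'
from h import *
st();to([.69,.10,.30],[180,0,-81.86])
E
```

```text
time_s: 23.0
tcp_pos: [0.4473, 0.3223, 0.274]
eef_rot: [-179.6, -0.1, 9.6]
contact_force: [0.5, -0.4, -0.5]
gripper_width: 0.0005
time_s: 24.42
tcp_pos: [0.4471, 0.322, 0.2729]
eef_rot: [179.9, 0.1, -82.3]
contact_force: [-0.0, -0.6, 0.3]
gripper_width: 0.0005
t 24.4167 tcp [0.4471 0.322  0.2729] [179.9372   0.0794 -82.3142] q [ 56.058    7.2772 -10.8545  -0.105  -71.8507 -48.3394] F [-0.0417 -0.5977  0.2738] w 0.0004526097390638694
shift tool [ 0.2525 -0.211  -0.0277] len 0.3301662546674889
rotvec [ 0.0011  0.0014 -0.0079] deg 0.46532402092269765
```

```bash
python3 -m inch '.01 -.008 -.002 0 0 0 0;.0187 -.0156 -.002 0 0 0 0;.0187 -.0156 -.002 0 0 0 0;.0187 -.0156 -.002 0 0 0 0;.0187 -.0156 -.002 0 0 0 0;.0187 -.0156 -.002 0 0 0 0;.0187 -.0156 -.002 0 0 0 0;.0187 -.0156 -.002 0 0 0 0;.0187 -.0156 -.002 0 0 0 0;.0187 -.0156 -.002 0 0 0 0;.0187 -.0156 -.002 0 0 0 0;.0187 -.0156 -.002 0 0 0 0;.0187 -.0156 -.002 0 0 0 0;.0187 -.0156 -.002 0 0 0 0;0 0 0 0 0 0 0' && python3 - <<'E'
from h import *
st();to([.686,-.1035,.27],[180,0,-81.86])
E
```

```text
time_s: 25.67
tcp_pos: [0.6935, 0.0974, 0.2998]
eef_rot: [179.9, 0.0, -82.0]
contact_force: [-0.6, 0.7, -0.7]
gripper_width: 0.0002
t 25.6667 tcp [0.6935 0.0974 0.2998] [179.9211   0.0417 -82.0052] q [ 23.8563  21.2238  11.0918  -0.0627 -79.9325 -15.8505] F [-0.6428  0.6915 -0.6845] w 0.00019459336184399824
shift tool [0.198  0.0354 0.0297] len 0.20326800550774787
rotvec [ 0.0014  0.0007 -0.0025] deg 0.1704292434898865
```

```bash
python3 -m inch '.012 .003 .002 0 0 0 0;.018 .003 .003 0 0 0 0;.018 .003 .003 0 0 0 0;.018 .003 .003 0 0 0 0;.018 .003 .003 0 0 0 0;.018 .003 .003 0 0 0 0;.018 .003 .003 0 0 0 0;.018 .003 .003 0 0 0 0;.018 .003 .003 0 0 0 0;.018 .003 .003 0 0 0 0;.018 .003 0 0 0 0 0;.006 .002 0 0 0 0 0;0 0 0 0 0 0 0;0 0 0 0 0 0 0' && python3 - <<'E'
from h import *
import cv2
st()
for n in("side","top"):
    im=r.capture(n)[:,:,::-1]; x,y=((200,50) if n=='side' else (230,100)); cv2.imwrite(f"pics/{n}10.png",cv2.resize(im[y:y+150,x:x+190],None,fx=4,fy=4))
E
```

```text
time_s: 26.83
tcp_pos: [0.6836, -0.1002, 0.2717]
eef_rot: [-180.0, 0.1, -82.0]
contact_force: [-0.4, 0.4, -0.1]
gripper_width: 0.0007
t 26.8333 tcp [ 0.6836 -0.1002  0.2717] [-179.9905    0.1218  -82.0412] q [  7.7118  20.8244   6.9725  -0.1255 -76.1392   0.2771] F [-0.3834  0.3839 -0.1412] w 0.0006938997164697698
```

View pics/side10.png

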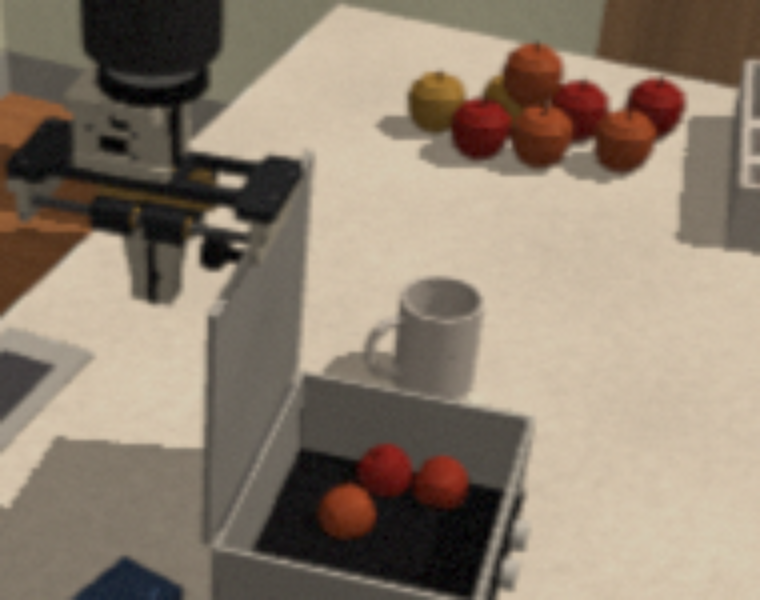

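View pics/top10.png

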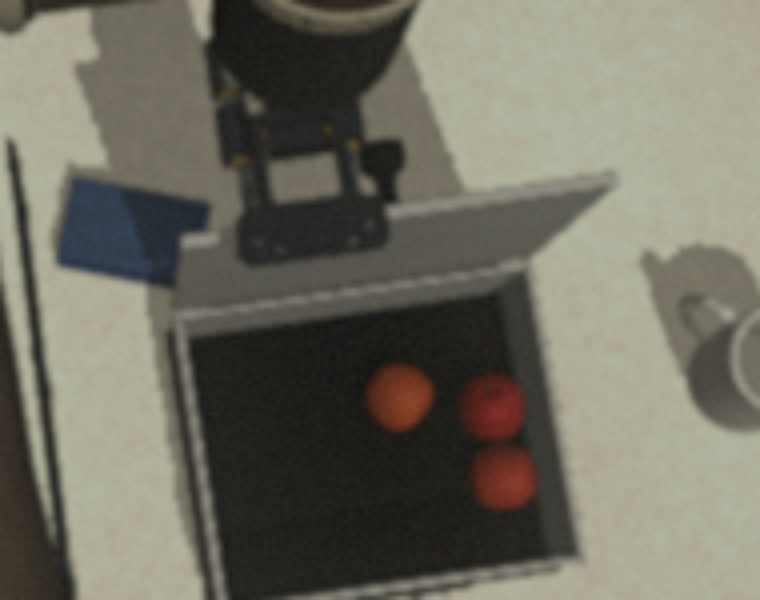

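Three apples are in the cooker. The closed fingers (side crop (155,270)) are behind the lid, with the body above its edge and left of the knob. Next I compute the closing arc.

```bash
python3 - <<'E'
from h import *
s=.163;c0=np.array([.5214,-.1826]);yw=np.radians(8.139)
p,R=cur();d=p[:2]-c0;x=d[0]*np.cos(yw)+d[1]*np.sin(yw);print('cooker x,y',x,-d[0]*np.sin(yw)+d[1]*np.cos(yw))
pos=[]
for ph in [90,85,80,70,60,50,40,30,20,10,4,0]:
    a=np.radians(ph);pos.append([.105-s*np.cos(a)+.008*np.sin(a)+.021,.1+s*np.sin(a)+.008*np.cos(a)])
pos=np.array(pos)
print('first',pos[0]-[x,p[2]]);
for a,b in zip(pos,pos[1:]):print('ty %.4f tz %.4f'%(a[0]-b[0],a[1]-b[1]),b)
E
```

```text
cooker x,y 0.17274742074097676 0.05960403461777852
first [-0.0387 -0.0087]
ty 0.0142 tz -0.0001 [0.1198 0.2631]
ty 0.0142 tz 0.0012 [0.1056 0.2619]
ty 0.0278 tz 0.0060 [0.0778 0.2559]
ty 0.0263 tz 0.0107 [0.0514 0.2452]
ty 0.0241 tz 0.0152 [0.0274 0.23  ]
ty 0.0211 tz 0.0191 [0.0063 0.2109]
ty 0.0174 tz 0.0225 [-0.0112  0.1884]
ty 0.0133 tz 0.0252 [-0.0244  0.1633]
ty 0.0087 tz 0.0271 [-0.0331  0.1362]
ty 0.0029 tz 0.0168 [-0.036   0.1194]
ty 0.0010 tz 0.0114 [-0.037  0.108]
```

```bash
python3 -m inch '-.005 .01 .004 0 0 0 0;-.005 .012 .004 0 0 0 0;0 .01 0 0 0 0 0;0 .007 0 0 0 0 0;0 .007 0 0 0 0 0;0 .007 0 0 0 0 0;0 .007 0 0 0 0 0;0 .007 .001 0 0 0 0;0 0 0 0 0 0 0' && python3 - <<'E'
from h import *
import cv2
st()
im=r.capture("side")[:,:,::-1]; x,y=(200,50); cv2.imwrite(f"pics/side11.png",cv2.resize(im[y:y+150,x:x+190],None,fx=4,fy=4))
E
```

```text
time_s: 27.68
tcp_pos: [0.6154, -0.0993, 0.263]
eef_rot: [-180.0, 0.1, -82.0]
contact_force: [0.5, -0.2, -0.1]
gripper_width: 0.0005
t 27.6833 tcp [ 0.6154 -0.0993  0.263 ] [-179.9711    0.1121  -82.0468] q [  8.6787  14.5591  -2.9731  -0.1171 -72.4376  -0.6902] F [ 0.4915 -0.2369 -0.1494] w 0.0004685173944244439
```

View pics/side11.png

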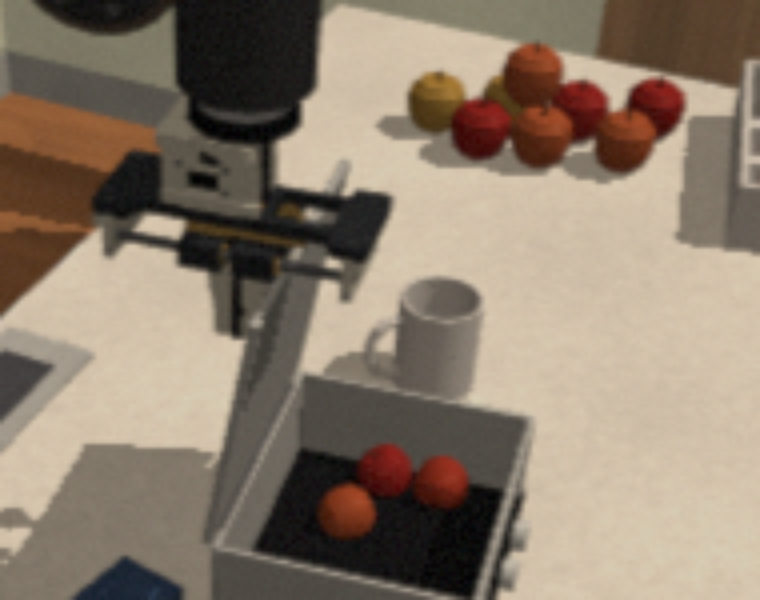

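The lid is moving (leaning about 10° forward). Continue along the arc.

```bash
python3 -m inch '0 .0139 .003 0 0 0 0;0 .0139 .003 0 0 0 0;0 .0132 .0053 0 0 0 0;0 .0132 .0053 0 0 0 0;0 .012 .0076 0 0 0 0;0 .012 .0076 0 0 0 0;0 .0105 .0095 0 0 0 0;0 .0105 .0095 0 0 0 0;0 0 0 0 0 0 0' && python3 - <<'E'
from h import *
import cv2
st()
for n in("side","top"):
    im=r.capture(n)[:,:,::-1]; x,y=((200,50) if n=='side' else (230,100)); cv2.imwrite(f"pics/{n}12.png",cv2.resize(im[y:y+150,x:x+190],None,fx=4,fy=4))
E
```

```text
time_s: 28.48
tcp_pos: [0.5157, -0.113, 0.2102]
eef_rot: [179.8, 0.2, -82.1]
contact_force: [-1.0, -0.9, -0.4]
gripper_width: 0.0001
t 28.4833 tcp [ 0.5157 -0.113   0.2102] [179.8137   0.1501 -82.0855] q [  8.8212   7.5073 -18.9377  -0.1706 -63.7391  -0.8308] F [-0.9524 -0.8915 -0.4303] w 0.00012303242655896575
```

View pics/side12.png

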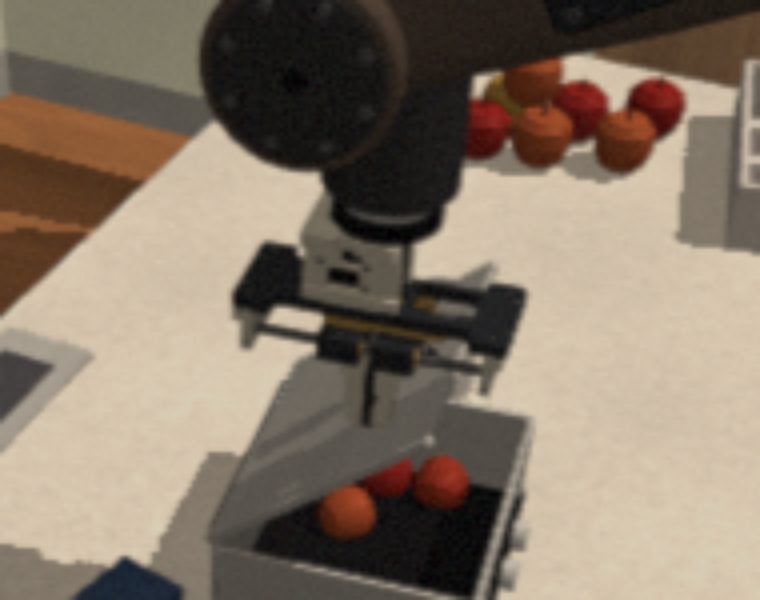

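View pics/top12.png

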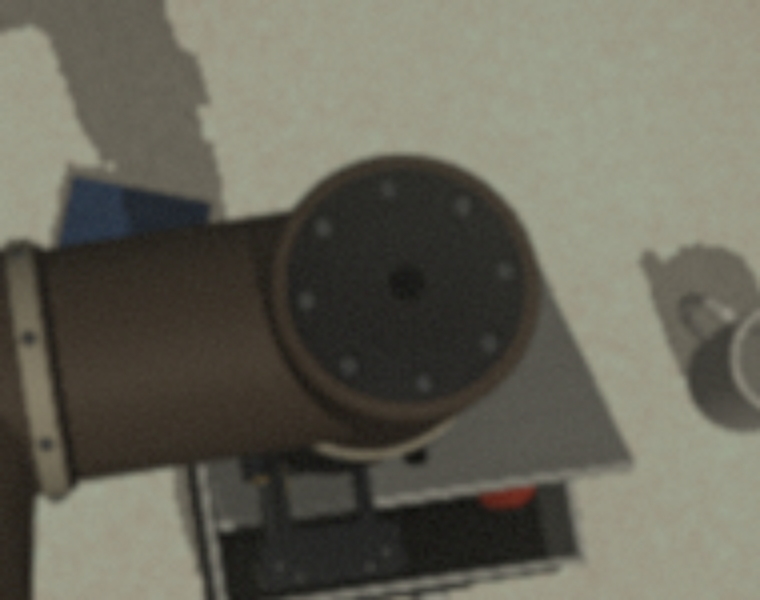

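Lid now at about 40°, tracking well. Continue towards shut.

```bash
python3 -m inch '0 .0087 .0112 0 0 0 0;0 .0087 .0112 0 0 0 0;0 .0067 .0126 0 0 0 0;0 .0067 .0126 0 0 0 0;0 .0044 .0135 0 0 0 0;0 .0044 .0135 0 0 0 0;0 .0015 .0084 0 0 0 0;0 .0015 .0084 0 0 0 0;0 .0005 .004 0 0 0 0;0 0 .003 0 0 0 0;0 0 0 0 0 0 0' && python3 - <<'E'
from h import *
import cv2
st()
im=r.capture("side")[:,:,::-1]; x,y=(200,50); cv2.imwrite(f"pics/side13.png",cv2.resize(im[y:y+150,x:x+190],None,fx=4,fy=4))
E
```

```text
time_s: 29.5
tcp_pos: [0.4756, -0.1184, 0.113]
eef_rot: [180.0, 0.1, -82.0]
contact_force: [0.0, 0.2, 0.2]
gripper_width: 0.0001
t 29.5 tcp [ 0.4756 -0.1184  0.113 ] [179.9592   0.113  -82.0363] q [  8.9598   9.4858 -30.9676  -0.1494 -49.5855  -0.8991] F [0.0291 0.2404 0.1733] w 0.00011349730568546403
```

View pics/side13.png

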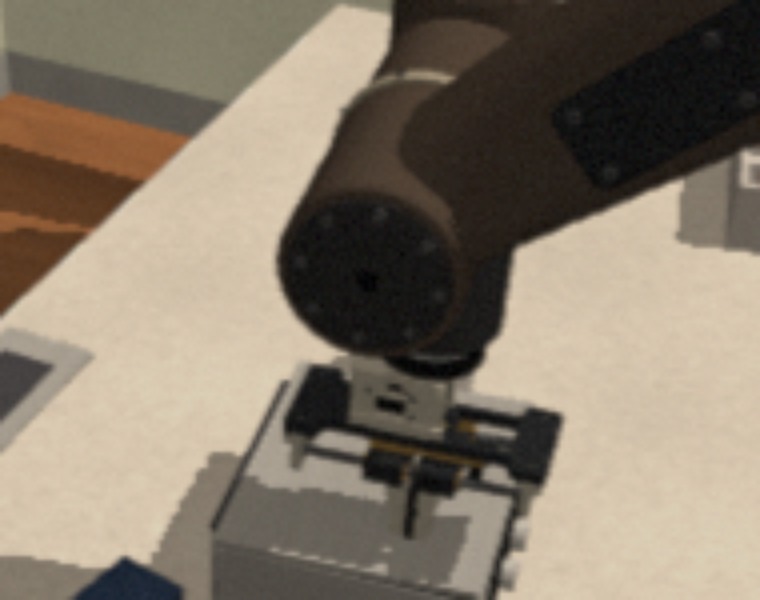

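Nearly flat. Press down in small steps, watching the force.

```bash
python3 -m inch '0 0 .002 0 0 0 0;0 0 .002 0 0 0 0;0 0 0 0 0 0 0'; python3 -m inch '0 0 .001 0 0 0 0;0 0 .001 0 0 0 0;0 0 0 0 0 0 0'
```

```text
time_s: 29.8
tcp_pos: [0.4757, -0.1184, 0.1093]
eef_rot: [-180.0, 0.1, -82.0]
contact_force: [0.7, -0.3, 0.3]
gripper_width: 0.0008
time_s: 30.05
tcp_pos: [0.4757, -0.1184, 0.1087]
eef_rot: [-180.0, 0.1, -82.0]
contact_force: [-5.1, 3.0, 13.7]
gripper_width: 0.0002
```

```bash
python3 -m inch '0 0 .0008 0 0 0 0;0 0 0 0 0 0 0;0 0 0 0 0 0 0'; python3 -m inch '0 0 -.003 0 0 0 0;0 0 -.006 0 0 0 0;0 0 -.015 0 0 0 0;0 0 -.025 0 0 0 0;0 0 -.03 0 0 0 0;0 0 -.03 0 0 0 0;0 0 -.03 0 0 0 0;-.025 0 -.02 0 0 0 0;-.03 0 0 0 0 0 0;-.03 0 0 0 0 0 0;-.03 0 0 0 0 0 0;-.03 0 0 0 0 0 0;-.03 0 0 0 0 0 0;0 0 0 0 0 0 0' && python3 - <<'E'
from h import *
import cv2
st()
for n in("side","top"):
    im=r.capture(n)[:,:,::-1]; cv2.imwrite(f"pics/{n}14f.png",im); x,y=((200,80) if n=='side' else (230,100)); cv2.imwrite(f"pics/{n}14.png",cv2.resize(im[y:y+150,x:x+190],None,fx=4,fy=4))
E
```

```text
time_s: 30.3
tcp_pos: [0.4757, -0.1185, 0.1086]
eef_rot: [-179.9, 0.1, -82.0]
contact_force: [-8.0, 4.3, 21.8]
gripper_width: 0.0007
time_s: 31.47
tcp_pos: [0.4508, 0.058, 0.2662]
eef_rot: [-180.0, 0.2, -81.9]
contact_force: [0.7, -0.6, 0.1]
gripper_width: 0.0007
t 31.4667 tcp [0.4508 0.058  0.2662] [-179.9551    0.169   -81.8724] q [ 32.1683  -2.3697 -21.9305  -0.1445 -70.3294 -23.9923] F [ 0.6952 -0.6124  0.0524] w 0.0007150216249939138
```

View pics/side14.png

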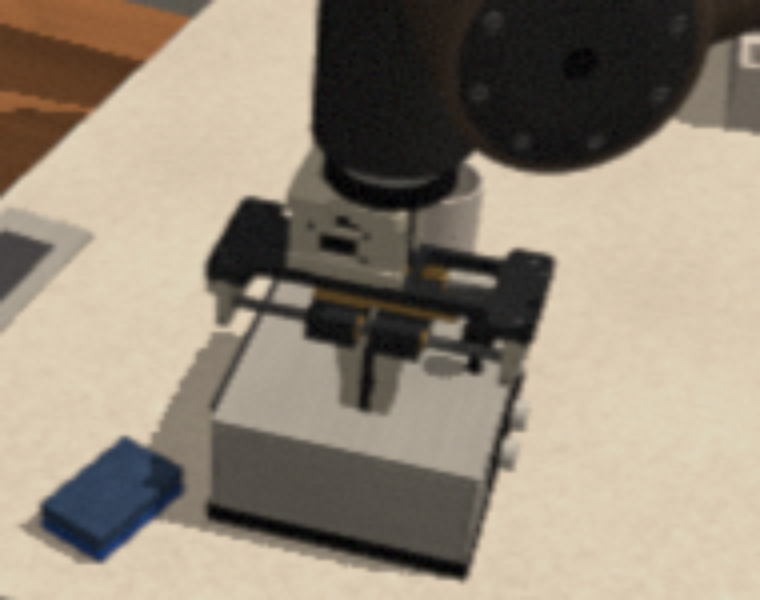

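View pics/top14f.png

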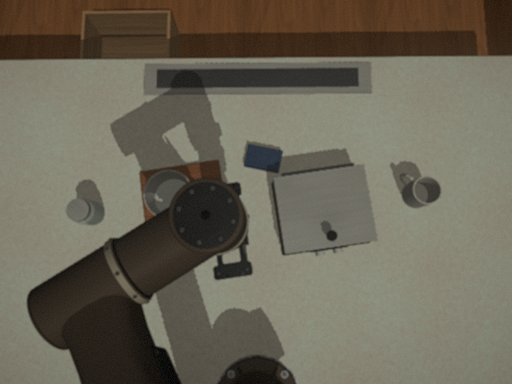

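View pics/side14f.png

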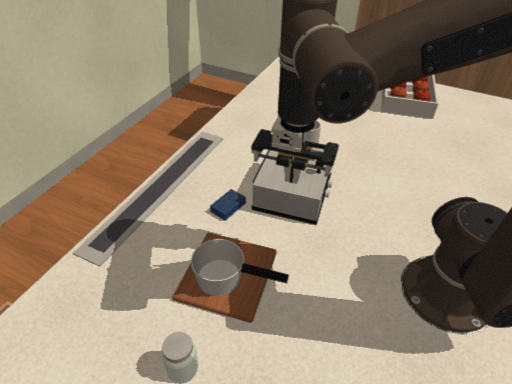

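The lid lies flat on the cooker with no gap visible, and the pan is upright on its board. I'll move the arm further clear for one unobstructed look.

```bash
python3 -m inch '-.02 0 -.02 0 0 0 0;-.03 0 -.02 0 0 0 0;-.03 0 -.02 0 0 0 0;-.03 0 -.02 0 0 0 0;-.03 0 0 0 0 0 0;-.03 0 0 0 0 0 0;-.03 0 0 0 0 0 0;-.03 0 0 0 0 0 0;-.03 0 0 0 0 0 0;-.02 0 0 0 0 0 0;0 0 0 0 0 0 0;0 0 0 0 0 0 0' && python3 - <<'E'
from h import *
import cv2
st()
for n in("side","top"):
    im=r.capture(n)[:,:,::-1]
    x,y=((200,80) if n=='side' else (230,120)); cv2.imwrite(f"pics/{n}15.png",cv2.resize(im[y:y+150,x:x+190],None,fx=4,fy=4,interpolation=cv2.INTER_CUBIC))
    for t in["pan","cooker_lid_handle","sponge","jar","mug"]: print(n,t,[(d['xy'],round(d['p'],2)) for d in r.recognise(t,n)][:2])
for P in [[-.075,0,.143]]:
    yw=np.radians(8.139);Q=Ro.from_euler('z',yw).apply(P)+[.5214,-.1826,0];print('knob expected',proj('top',Q),proj('side',Q))
E
```

```text
time_s: 32.57
tcp_pos: [0.4127, 0.3317, 0.3457]
eef_rot: [179.9, 0.0, -82.0]
contact_force: [-0.4, -0.3, 0.1]
gripper_width: 0.0006
t 32.5667 tcp [0.4127 0.3317 0.3457] [179.9378   0.0425 -82.0204] q [ 59.9702   3.4674  -5.8783  -0.0762 -80.6591 -51.9782] F [-0.4406 -0.2848  0.129 ] w 0.0006054707890860724
side pan [([222.5, 268.3], 0.8)]
side cooker_lid_handle []
side sponge [([226.9, 205.7], 0.49)]
side jar [([179.9, 355.7], 0.66)]
side mug [([308.9, 135.4], 0.82)]
top pan [([172.3, 199.1], 0.74)]
top cooker_lid_handle []
top sponge [([264.6, 158.6], 0.89)]
top jar [([103.7, 211.5], 0.44)]
top mug [([419.2, 193.4], 0.79)]
knob expected [[331.46   236.5728]] [[318.7585 163.7744]]
```

View pics/side15.png

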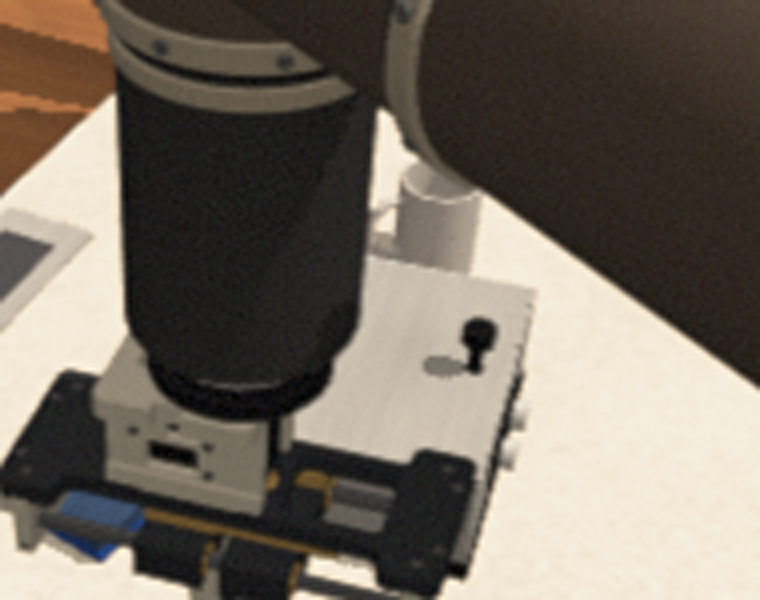

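View pics/top15.png

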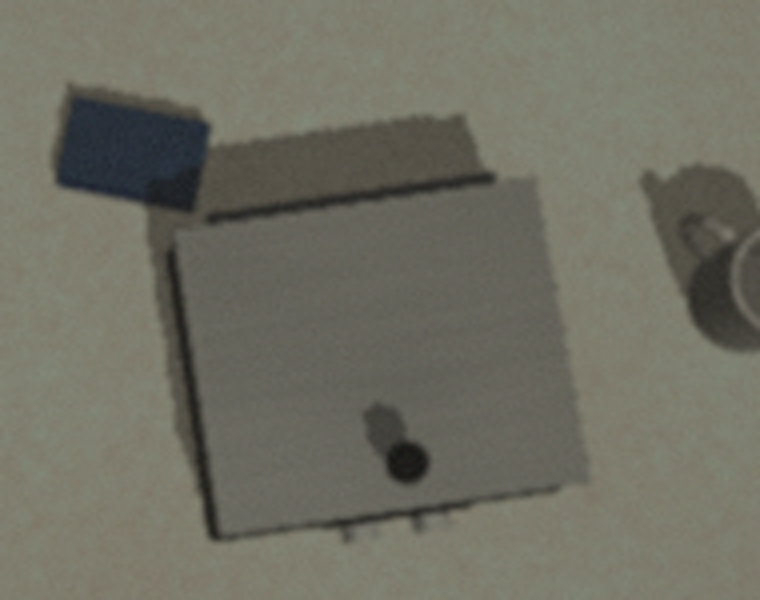

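The knob is at (332,235.5) in the top view and (319.5,163) in the side view. A fully shut lid predicts (331.5,236.6) and (318.8,163.8), so both agree within about 1 px. Handing in.

```bash
python3 -c "
from plant import r
r.close_job()"
```

```text
the job is handed in; nothing more can be done
```

The job is done and handed in at about 33 s of the 72 s allowed.

**What I did:**
- I gripped the pan's handle across its 45° flats at 60 N and rolled the pan about 114° over the cooker, so all three apples fell in.
- I set the pan back upright near its old spot on the board. I released it only once the wrist force showed the board carrying it.
- I pushed the lid over from behind with closed fingers and pressed it down until it stopped moving, at about 22 N.

**Last checks:**
- **Apples:** all three showed in the cooker in the last pictures before the lid came down.
- **Pan:** it stood empty and upright on its board.
- **Lid:** the knob lay within about 1 px of where a fully shut lid should put it, in both cameras. The fingers stopped 0.6 mm above the nominal height of the shut lid's top face.
- **Sponge and mug:** the final detections and pictures show them in place.
- **Arm:** it ended clear of everything, with near-zero contact force.

**Checks that failed or disagreed:**
- The network did not find the lid handle at the end, so I measured the knob from the pictures.
- One low-confidence (0.44) top detection of the jar was about 18 px off. The side detection and the pictures show it had not moved.

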